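Fit the splined drive flange to the pipe-turner gearbox

ROBOT

A 6-joint arm with a two-finger parallel gripper is mounted at the origin on the work surface. World frame = base frame: x ahead of the robot, y to its left, z up, the work surface at z = 0. Lengths are in mm, angles in rad, forces in N, time in s.
With the tool pointing down it reaches from about 375 to 925 mm from the base axis. Payload 5.7 kg.
Tool frame: the origin (TCP) lies midway between the tips of the shut fingers; the grasp point (between the pads) lies 19 mm behind it (ctrl.hold_point_z is the distance from the TCP to the grasp point, in mm); z points along the fingers, y is the direction in which the jaws open and shut (so a half turn about z gives the same grasp; the last joint's range is limited). The gripper opens to 88 mm and grips with 3 to 60 N. Pads are 20 mm wide; open, the fingers measure 115 mm over their backs; the gripper's body (75 mm by 178 mm) begins 61 mm behind the grasp point.
Start: joints at [1, 0.359, 1.51, -0, 1.272, -0.115], TCP at [264.094, 538.713, 188.023] pointing down, gripper open.
Joint ranges: [-2.97, 2.97], [-1.01, 2.36], [0.21, 2.38], [-0.96, 4.11], [0.2, 2.71], [-2.98, 2.98]. Speed limits (rad/s): [2.39, 2.39, 3.14, 3.14, 3.14, 3.14].

INTERFACE

Orientations are given as a rotation vector (axis times angle).
In Python, from rig import ctrl, vision, order gives the robot as it stands. The module is installed in compiled form; this text tells all that it offers.
- The arm moves only by the tool play_rows, never from a script. Its argument "increments" is text: rows parted by semicolons, each of 7 numbers parted by spaces: the shift along the world's x, y, z in mm, then the turn, a rotation vector about the world's x, y, z in rad, then the closure in counts, from 0 (fully open) to 255 (shut). A call has 1 to 12 rows; each row is the pose to reach, as a shift and turn from the pose measured when the call began; what a row does not reach only later rows make up. A row lasts 1/10 s, in which the tool goes at most 50 mm and 8.59 degrees, less where a joint would pass 70% of its speed; a pose out of reach is approached as far as the arm can. A call with a gripper value outside its range is refused whole. The fingers move at their own pace and stop on an object; "force" is the grip in N (left out, the last holds). Time passes only in rows, so rows that repeat a pose let the fingers close. It gives the time, the measured TCP pose, the force and the opening at its end, in the units of the state.
- ctrl.observe(): the state, without advancing time (a new reading comes with each control period).
- vision.read_camera(name): name is "scene" or "top" or "wrist"; returns the picture (400x640x3 uint8, red, green, blue); there is no depth.
- vision.camera_params(name): a dict with "intrinsics" (3x3 intrinsics, pixels), "T" (4x4, takes a point from camera to world coordinates). Camera axes: x right, y up, looking along -z (the intrinsics and any distortion apply to the point x, -y, -z); pixel columns grow to the right and rows downward; lengths in mm; the calibration is good to about 2 mm. A picture is of the moment at which its call begins: read the wrist's pose just before it. camera_params takes no time and is no camera call; for the wrist camera it gives the pose at the moment of the call.
- order.hand_in(): hands the job in, once; it reports no verdict.
The state is a dict: "clock": time; "joint_pos": joint angles; "joint_vel": joint speeds; "tau": joint torques, N m; "tcp_pos": TCP position; "tool_rot": TCP orientation; "ft_force": force on the tool from outside, world axes, zero at the start; "moment": the same for the moment, N m; "finger_gap": finger opening in mm.
Only numpy, scipy, OpenCV 4.12 (cv2) and the standard library are available. Lean on these libraries where they do the work, as an engineer would, in place of code of your own. Each camera call takes 0.05 s, during which the arm holds its last target.

TASK

The splined drive flange is standing on its flange on the welding bench. Lay it on its side in the V-block and let go so that you can take a fresh hold from above, then turn it until its splines line up with those on the gearbox's output stub and slide it on, flange outwards, until it is fully home against the shoulder, and let go. Leave the pipe offcut, the tin and the spanner where they are.

Things in the scene. Friction and masses are not known exactly. Their poses are not given: they have to be found in the camera images.
- hub_mid (a point): Steel drive flange, 0.5-0.75 kg: round barrel 42 mm across, 60 mm long, with a flange 64 mm across, 10 mm thick on one end and a splined bore right through. It starts standing on its flange, mouth up. This point: on the axis, half-way along the barrel, 30 mm from the mouth (the barrel's free end). z: along the axis from flange to mouth. x: through the middle of one of the bore's 6 slots.
- hub_face (a point): Same part: centre of the flange's outer face, 40 mm from hub_mid, same axes. The bore has 6 equal slots, one every 60 deg, each 8.5 mm wide and reaching 16 mm out from the axis; 24 mm across between the lands. The slots run the whole 70 mm. Six small dark bolt holes in the flange are in line with the slots.
- vblock_top (a point): Magnetic V-block, fixed to the bench: 45 mm long, 36 wide, 40 high; 90 deg groove 32 mm wide along its whole length. This point: middle of its top, on the groove's centre line, 40 mm up. x along the groove (ends alike), z up. The barrel lies in it with its axis 13.7 mm above this point, flange hanging clear past one end. It is narrower than the barrel, so fingers can straddle both.
- stub_seat (a point): Gearbox output stub, level, 100 mm above the bench: 6-tooth splined shaft 62 mm long on a shoulder collar 38 mm across. This point: on the axis, in the shoulder's face. z: out along the shaft. x: through the middle of a tooth (one every 60 deg). With the drive flange home its mouth is against the shoulder, hub_mid 30 mm and hub_face 70 mm out along z, the flange's z opposite to this z.
- stub_tip (a point): Free end of the stub, 62 mm out from stub_seat, same axes. Teeth 30 mm across the tips, 6.5 mm wide, tapered over the last 6 mm; root 22 mm across. They enter the slots when lined up within about 4 deg. The stub is held by its self-locking worm drive and will not turn by hand.
- gearbox: Blue worm gearbox, fixed: housing 90 mm along the stub, 104 mm across, 144 mm high; its grey motor lies on the side away from the robot, up to 130 mm high. Origin: centre of its underside. Its x is opposite to the stub's z, its z up; the bearing cover in front stands 14 mm behind the shoulder, which is 65 mm from the origin.
- offcut_mid (a point): Bystander: a dark steel pipe offcut standing on end, 60 mm across, 80 mm high; its centre. z is up.
- tin_mid (a point): Bystander: a red grease tin, 68 mm across, 85 mm high; its centre. z is up.
- spanner: Bystander: a spanner 200 mm long lying flat on the bench; origin at the middle of its underside.
Things that resemble listed ones, but are neither listed nor needed, are in the scene too. What is shaped like the part that bears hub_mid but pink or turquoise is not meant.

How it is judged:
By the outcome, as a careful person would: the job done as asked, in the order asked, and still so for the second after the job is handed in, with the robot touching nothing.
It also fails if it takes over 62 s, if anything falls off the work surface, if the arm or the gripper's body presses on something with over 40 N, if the wrist force passes 120 N, or if a joint passes its speed limit or range.

## Working session

There is one attempt and no reset: what is moved stays moved. The work goes in short steps, Python scripts to look and compute and a tool call to move; the robot and the scene stay as the last step left them, time stands still between calls to the robot, and variables do not carry over. Pictures are saved under pics/ and viewed, and the job is handed in when it is done.

Besides the shell and the picture viewer there is one more tool, called as a command line: name --argument value ..., lists and objects as JSON in quotes. play_rows: Moves the arm, as the interface text tells. Its arguments: {"type":"object","properties":{"increments":{"type":"string"},"force":{"type":"number"}},"required":["increments"]}

```bash
mkdir -p pics; ls
cat > h.py <<'E'
import numpy as np, cv2
from rig import ctrl, vision, order
def snap(name,fn):
    p=vision.camera_params(name); im=vision.read_camera(name)
    cv2.imwrite('pics/'+fn+'.png',im[:,:,::-1]); np.savez('pics/'+fn+'.npz',K=p['intrinsics'],T=p['T'])
    return im,p
def load(fn):
    d=np.load('pics/'+fn+'.npz'); return d['K'],d['T']
def ray(KT,u,v):
    K,T=KT; d=np.linalg.inv(K)@np.array([u,v,1.]); d=T[:3,:3]@np.array([d[0],-d[1],-d[2]]); return T[:3,3],d/np.linalg.norm(d)
def onz(KT,u,v,z):
    o,d=ray(KT,u,v); return o+d*(z-o[2])/d[2]
def tri(a,b):
    (o1,d1),(o2,d2)=a,b
    s=np.linalg.lstsq(np.c_[d1,-d2],o2-o1,rcond=None)[0]
    p,q=o1+d1*s[0],o2+d2*s[1]; return (p+q)/2,np.linalg.norm(p-q)
def proj(KT,P):
    K,T=KT; c=T[:3,:3].T@(np.array(P)-T[:3,3]); c=K@np.array([c[0],-c[1],-c[2]]); return c[:2]/c[2]
E
python3 - <<'E'
from h import *
np.set_printoptions(precision=3,suppress=True)
for n in ['scene','top','wrist']:
    im,p=snap(n,n+'0'); print(n,p)
print(ctrl.observe(), ctrl.hold_point_z)
E
```

```text
pics
scene {'intrinsics': array([[396.143,   0.   , 316.318],
       [  0.   , 396.143, 200.947],
       [  0.   ,   0.   ,   1.   ]]), 'T': array([[   0.015,   -0.655,    0.755, 1367.238],
       [   1.   ,    0.018,   -0.004,  -87.869],
       [  -0.011,    0.755,    0.656,  808.558],
       [   0.   ,    0.   ,    0.   ,    1.   ]])}
top {'intrinsics': array([[519.766,   0.   , 330.78 ],
       [  0.   , 519.766, 200.991],
       [  0.   ,   0.   ,   1.   ]]), 'T': array([[   0.005,    0.986,   -0.164,  322.99 ],
       [  -1.   ,    0.005,   -0.001,  -84.863],
       [   0.   ,    0.164,    0.987, 1599.869],
       [   0.   ,    0.   ,    0.   ,    1.   ]])}
wrist {'intrinsics': array([[297.303,   0.   , 317.169],
       [  0.   , 297.303, 201.983],
       [  0.   ,   0.   ,   1.   ]]), 'T': array([[  0.441,  -0.858,  -0.264, 191.952],
       [  0.898,   0.421,   0.132, 574.927],
       [ -0.002,  -0.295,   0.955, 385.339],
       [  0.   ,   0.   ,   0.   ,   1.   ]])}
{'clock': 0.15, 'joint_pos': array([ 1.   ,  0.359,  1.511,  0.   ,  1.273, -0.115]), 'joint_vel': array([-0.   , -0.001, -0.003,  0.   , -0.001,  0.002]), 'tau': array([ -0.   , -51.576, -27.1  ,   0.067,   0.031,  -0.   ]), 'tcp_pos': array([263.785, 538.244, 187.391]), 'tool_rot': array([-0.71 , -3.06 ,  0.002]), 'ft_force': array([0.528, 0.295, 0.304]), 'moment': array([-0.002,  0.042, -0.019]), 'finger_gap': 87.5028241389445} 18.700000000000003
```

View pics/scene0.png

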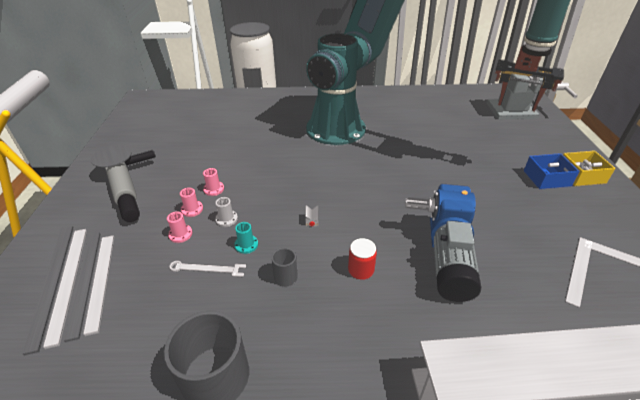

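View pics/top0.png

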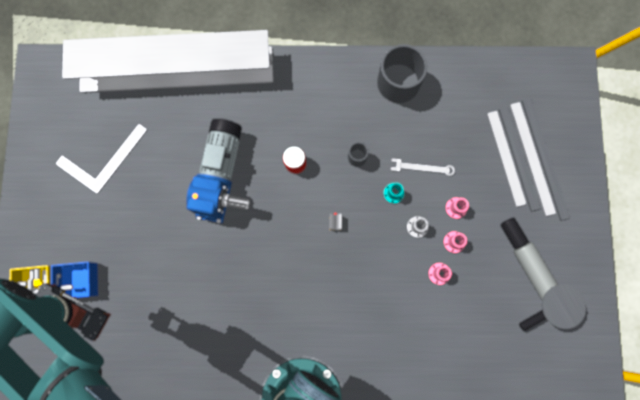

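View pics/wrist0.png

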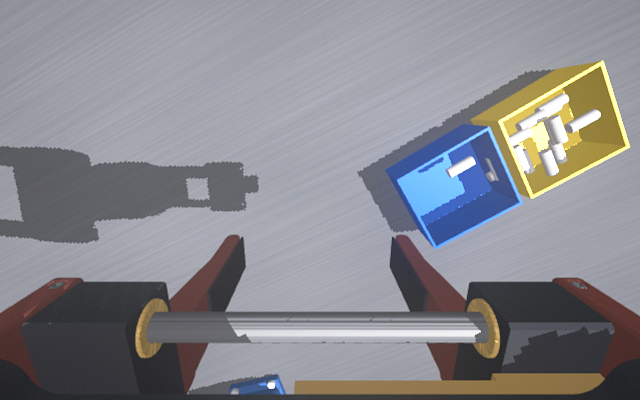

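Run:
```python
from h import *
np.set_printoptions(precision=1,suppress=True)
t=load('top0'); s=load('scene0')
for n,(a,b) in dict(hubmouth=((417,222),(225,203)),vb=((337,218),(312,209)),stubtip=((247,205),(408,203)),stubbase=((225,202),(434,204)),tin=((294,154),(363,246)),off=((358,150),(285,254))).items():
    print(n,tri(ray(t,*a),ray(s,*b)),onz(t,*a,0))
a=cv2.imread('pics/top0.png'); b=cv2.imread('pics/scene0.png')
A=cv2.resize(a[170:270,180:480],None,fx=2.6,fy=2.6,interpolation=2)
B=cv2.resize(b[170:260,180:480],None,fx=2.6,fy=2.6,interpolation=2)
cv2.imwrite('pics/crop0.png',np.vstack([A,B]))
```

```text
hubmouth (array([ 515.7, -341.7,   67.5]), np.float64(2.8747986251554725)) [ 523.9 -351.5    0. ]
vb (array([528.5, -99.4,  50.3]), np.float64(7.0622729720534325)) [ 535.1 -103.5    0. ]
stubtip (array([560.1, 163.9,  94.4]), np.float64(4.499865937164252)) [574.5 177.1   0. ]
stubbase (array([568.8, 230.2,  96.7]), np.float64(8.387929563837302)) [583.6 246.    0. ]
tin (array([714.4,  27. ,  94.3]), np.float64(1.1265195266198031)) [738.8  33.4   0. ]
off (array([ 729.4, -163.1,   87.4]), np.float64(3.222314371434307)) [ 753.  -169.4    0. ]
```

View pics/crop0.png

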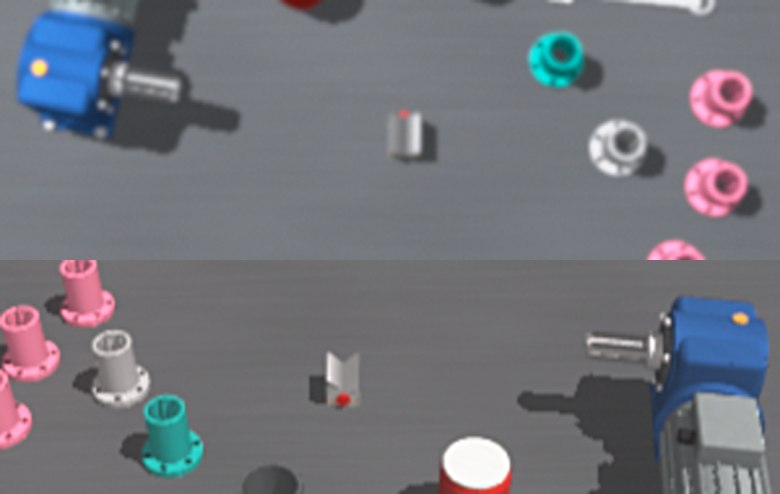

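play_rows --increments "30 -35 40 0 0 -0.15 0;60 -75 80 0 0 -0.3 0;95 -115 100 0 0 -0.45 0;130 -160 100 0 0 -0.6 0;165 -205 100 0 0 -0.75 0;195 -245 100 0 0 -0.9 0;230 -285 100 0 0 -1.05 0;260 -325 100 0 0 -1.2 0;295 -365 100 0 0 -1.35 0;325 -405 100 0 0 -1.5 0;345 -430 100 0 0 -1.6 0;345 -430 100 0 0 -1.6 0"

```text
clock: 1.35
tcp_pos: [610.5, 104.9, 286.9]
tool_rot: [-2.694, -1.616, 0.002]
ft_force: [-0.4, 0.0, -0.6]
finger_gap: 87.9
```

Run:
```python
from h import *
snap('wrist','w1')
```

play_rows --increments "-5 -40 0 0 0 -0.15 0;-15 -80 0 0 0 -0.3 0;-20 -120 0 0 0 -0.45 0;-30 -160 0 0 0 -0.6 0;-35 -200 0 0 0 -0.75 0;-45 -245 0 0 0 -0.9 0;-55 -285 0 0 0 -1.05 0;-60 -325 -20 0 0 -1.2 0;-70 -365 -50 0 0 -1.35 0;-80 -405 -80 0 0 -1.5 0;-95 -445 -120 0 0 -1.65 0;-95 -447 -165 0 0 -1.67 0"

```text
clock: 2.6
tcp_pos: [518.5, -349.4, 125.1]
tool_rot: [2.999, -0.921, 0.004]
ft_force: [0.9, 0.1, -0.3]
finger_gap: 87.8
```

Run:
```python
from h import *
snap('wrist','w2'); print(ctrl.observe()['joint_pos'],ctrl.observe()['tcp_pos'])
```

```text
[-0.70131555  0.46068281  1.53942504 -0.00313315  1.15291971  1.46556095] [ 513.13446019 -344.73750185  115.47527386]
```

View pics/w1.png

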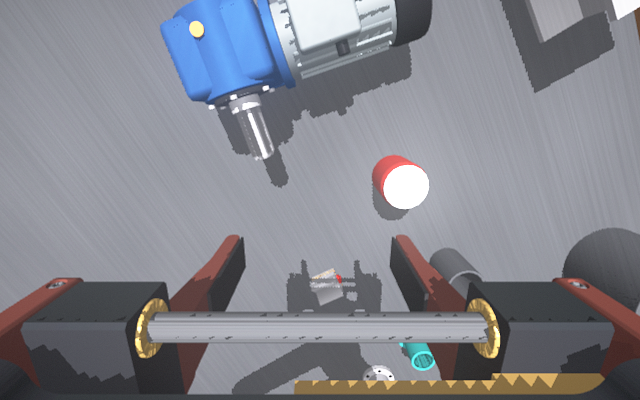

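View pics/w2.png

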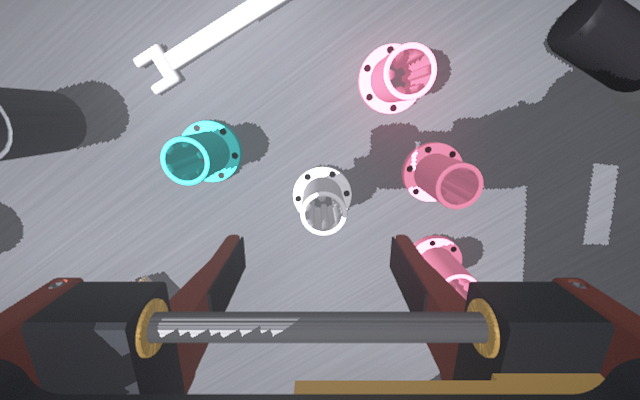

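Run:
```python
from h import *
np.set_printoptions(precision=1,suppress=True)
im,p=snap('wrist','w3'); print(ctrl.observe()['tcp_pos'],ctrl.observe()['joint_vel'])
KT=load('w3'); im=cv2.imread('pics/w3.png')
print(proj(KT,ctrl.observe()['tcp_pos']))
c=im[150:250,270:370]; cv2.imwrite('pics/w3c.png',cv2.resize(c,None,fx=6,fy=6,interpolation=cv2.INTER_CUBIC))
```

```text
[ 513.  -342.4  118.1] [ 0.  -0.1 -0.1  0.   0.1 -0. ]
[316.2 232.9]
```

View pics/w3c.png

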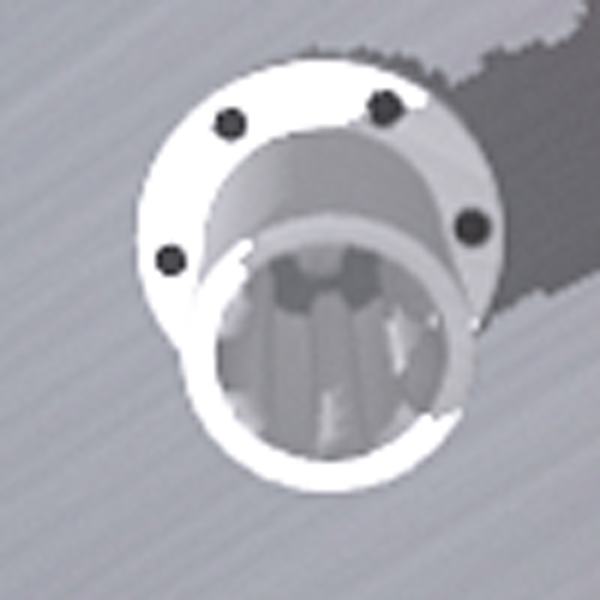

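```bash
cat > hub.py <<'E'
from h import *
np.set_printoptions(precision=2,suppress=True)
E
python3 - <<'E'
from h import *
from scipy.optimize import least_squares
np.set_printoptions(precision=2,suppress=True)
im,p=snap('wrist','w4'); print(ctrl.observe()['tcp_pos'],ctrl.observe()['joint_vel'])
a=cv2.imread('pics/w3.png').astype(int);b=im[:,:,::-1].astype(int)
print('diff',np.abs(a-b)[150:250,270:370].mean())
KT=load('w4'); g=cv2.cvtColor(im,cv2.COLOR_RGB2GRAY)
ys,xs=slice(150,250),slice(270,370)
sub=g[ys,xs]; n,l,st,ce=cv2.connectedComponentsWithStats((sub<90).astype(np.uint8))
H=[]
for i in range(1,n):
    if 8<st[i,4]<60:
        w=(l==i)*(120.-np.minimum(sub,120)); yy,xx=np.mgrid[:100,:100]
        u=(w*xx).sum()/w.sum()+270; v=(w*yy).sum()/w.sum()+150; P=onz(KT,u,v,10); print(u,v,st[i,4],P); H.append(P)
H=np.array(H)[:,:2]
r=least_squares(lambda q:np.hypot(*(H-q[:2]).T)-q[2],[515,-342,26]).x; print('c',r)
print(np.degrees(np.arctan2(H[:,1]-r[1],H[:,0]-r[0]))%60)
m=((g[ys,xs]>225)&(im[ys,xs].min(2)>225)).astype(np.uint8)
# mouth centre by outer circle pts
for (u,v) in [((330)/6+270,352/6+150)]:
    print('mouth',onz(KT,u,v,70))
E
```

```text
[ 515.33 -342.62  121.52] [ 0.03 -0.06 -0.07  0.01  0.02 -0.01]
diff 12.297566666666667
335.6124763705104 165.29017013232513 21 [ 524.26 -371.67   10.  ]
309.83454734651406 168.05098855359 20 [ 536.79 -347.85   10.  ]
350.01075268817203 185.23655913978496 23 [ 497.79 -372.73   10.  ]
299.9814569536424 190.4887417218543 16 [ 522.64 -325.47   10.  ]
c [ 510.1  -349.04   26.7 ]
[2.03 2.54 2.55 1.98]
mouth [ 509.07 -346.58   70.  ]
```

play_rows --increments "3 45 40 0 0 0.08 0;6 95 60 0 0 0.16 0;8 145 60 0 0 0.24 0;10 190 60 0 0 0.32 0;13 228 60 0 0 0.4 0;13 228 60 0 0 0.4 0;13 228 60 0 0 0.4 0;13 228 60 0 0 0.4 0"

```text
clock: 3.55
tcp_pos: [529.4, -115.0, 183.3]
tool_rot: [3.127, -0.296, -0.012]
ft_force: [0.4, -0.1, -0.2]
finger_gap: 87.7
```

Run:
```python
from h import *
snap('wrist','w5'); o=ctrl.observe(); print(o['joint_pos'],o['tcp_pos'],o['tool_rot'],o['joint_vel'])
```

```text
[-0.34070997  0.28496661  1.63624457 -0.00234832  1.22817477  1.42073941] [ 529.11938292 -115.4658385   182.79351911] [ 3.12717453 -0.29775054 -0.01271675] [-0.01703721  0.01272153  0.00689402  0.00301787 -0.00350583  0.0003925 ]
```

View pics/w5.png

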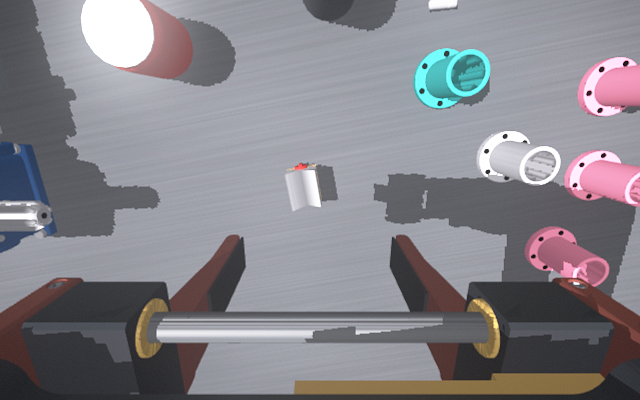

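Run:
```python
from h import *
im=cv2.imread('pics/w5.png')
A=cv2.resize(im[150:225,265:345],None,fx=7,fy=7,interpolation=cv2.INTER_CUBIC)
cv2.imwrite('pics/w5c.png',A)
A=cv2.resize(im[115:200,465:575],None,fx=6,fy=6,interpolation=cv2.INTER_CUBIC)
cv2.imwrite('pics/w5d.png',A)
A=cv2.resize(im[170:250,0:90],None,fx=7,fy=7,interpolation=cv2.INTER_CUBIC)
cv2.imwrite('pics/w5e.png',A)
```

```text
(no output)
```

View pics/w5c.png

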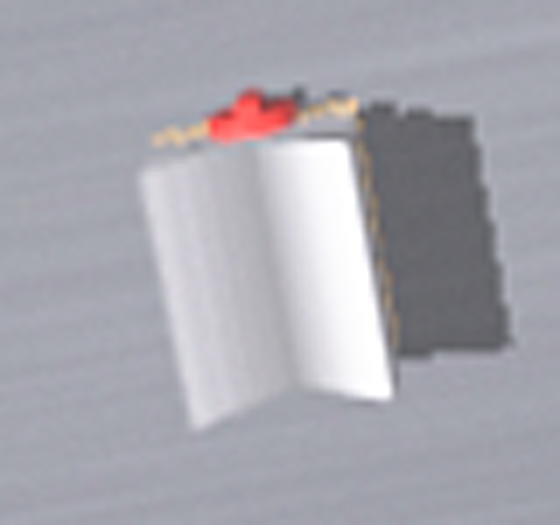

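View pics/w5d.png

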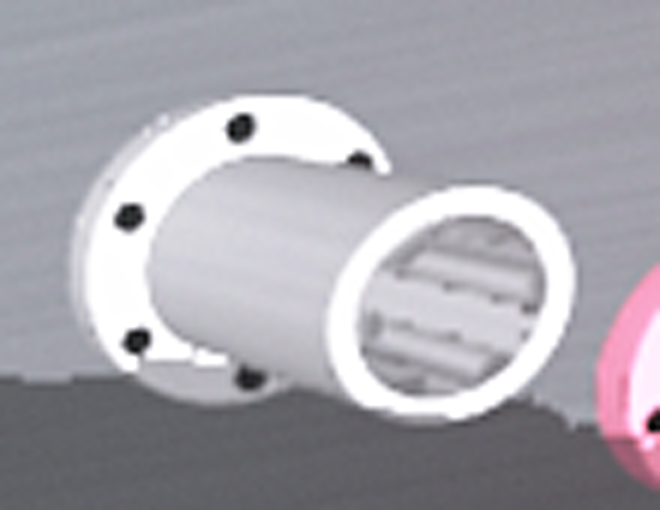

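View pics/w5e.png

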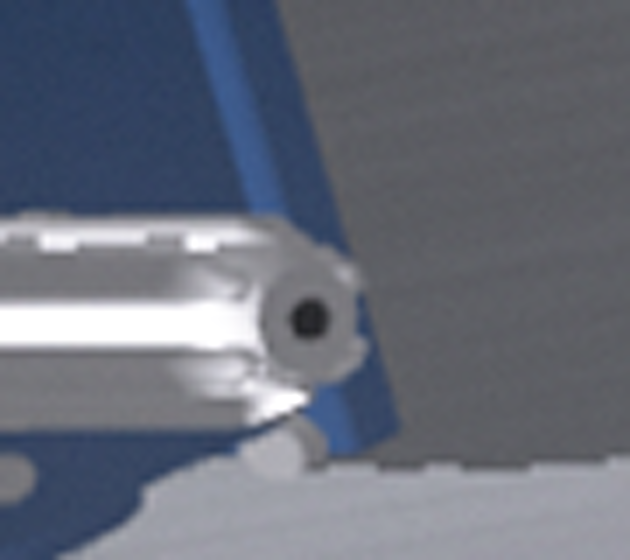

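Run:
```python
from h import *
np.set_printoptions(precision=2,suppress=True)
w4,w5,t=load('w4'),load('w5'),load('top0')
c=lambda a,b:(a/7+265,b/7+150)
pts=dict(FL=c(145,175),FR=c(352,143),NR=c(392,398),NL=c(195,428))
P={k:onz(w5,*v,40) for k,v in pts.items()}; print(P)
for a,b in [('FL','FR'),('NL','NR'),('FL','NL'),('FR','NR')]:
    d=P[b]-P[a]; print(a,b,np.hypot(*d[:2]),np.degrees(np.arctan2(d[1],d[0])))
print('centre',sum(P.values())/4)
print('bot near',onz(w5,*c(295,383),24),'far',onz(w5,*c(258,150),24))
im=cv2.imread('pics/w4.png')
cv2.imwrite('pics/w4c.png',cv2.resize(im[150:250,270:370],None,fx=6,fy=6,interpolation=cv2.INTER_CUBIC))
d=lambda a,b:(a/6+465,b/6+115)
print('mouth z70 w5',onz(w5,*d(452,302),70))
for q in [(240,127),(129,216),(137,340),(250,377)]: print(onz(w5,*d(*q),10))
# bolt holes triangulated
for u,v in [(335.6,165.3),(309.8,168.05),(350,185.24),(299.98,190.49)]:
  for q in [(240,127),(129,216),(137,340),(250,377)]:
    X,e=tri(ray(w4,u,v),ray(w5,*d(*q)))
    if e<4 and abs(X[2]-10)<15: print('hole',X,e)
# vblock top view
A=cv2.imread('pics/top0.png')[200:240,310:365]; cv2.imwrite('pics/t0v.png',cv2.resize(A,None,fx=11,fy=11,interpolation=cv2.INTER_CUBIC))
print([proj(t,P[k]) for k in P], 'in w1',proj(load('w1'),[528,-100,40]))
```

```text
{'FL': array([545.09, -79.93,  40.  ]), 'FR': array([ 543.89, -114.9 ,   40.  ]), 'NR': array([ 498.71, -113.17,   40.  ]), 'NL': array([499.77, -78.6 ,  40.  ])}
FL FR 34.98708625740317 -91.96300663617421
NL NR 34.58499311435999 -91.7582968079179
FL NL 45.33782619674906 178.32470578121362
FR NR 45.21402480442048 177.81567460368458
centre [521.87 -96.65  40.  ]
bot near [499.5  -95.74  24.  ] far [542.57 -97.89  24.  ]
mouth z70 w5 [ 510.39 -350.7    70.  ]
[ 535.86 -349.62   10.  ]
[ 521.81 -327.03   10.  ]
[ 495.03 -328.2    10.  ]
[ 482.36 -351.69   10.  ]
hole [ 536.79 -348.12   12.5 ] 0.8114340187299793
hole [ 522.7  -325.87   12.14] 0.7278061502813279
[array([329.4 , 212.97]), array([340.94, 213.42]), array([340.34, 228.25]), array([328.88, 227.84])] in w1 [330.74 292.65]
```

View pics/t0v.png

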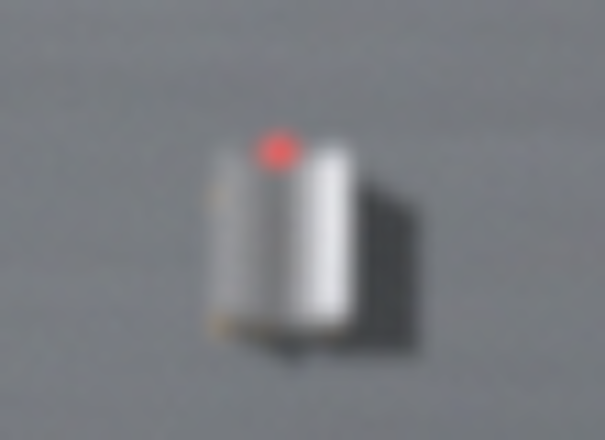

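View pics/w4c.png

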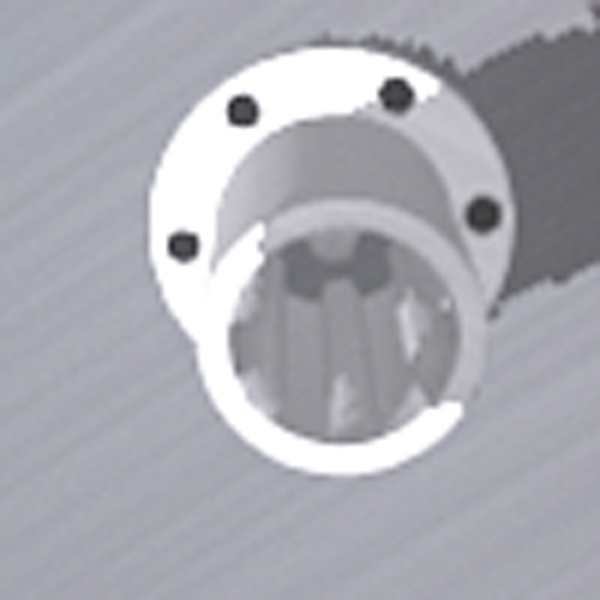

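play_rows --increments "5 45 10 0.08 -0.01 0.02 0;10 90 10 0.2 -0.02 0.04 0;15 130 5 0.32 -0.03 0.07 0;20 165 0 0.44 -0.04 0.1 0;25 190 -15 0.56 -0.05 0.13 0;28 205 -25 0.68 -0.06 0.15 0;31 220 -33 0.797 -0.076 0.18 0;31 220 -33 0.797 -0.076 0.18 0;31 220 -33 0.797 -0.076 0.18 0;31 220 -33 0.797 -0.076 0.18 0"

```text
clock: 4.6
tcp_pos: [560.8, 103.7, 150.8]
tool_rot: [-2.346, -0.004, 0.007]
ft_force: [-0.1, 0.3, -0.9]
finger_gap: 87.5
```

Run:
```python
from h import *
snap('wrist','w6'); o=ctrl.observe(); print(o['joint_pos'],o['tcp_pos'],o['tool_rot'],o['joint_vel'])
im=cv2.imread('pics/w6.png')
```

```text
[-0.44608555  0.53553597  1.67819884  0.70885622  1.40148894  0.82150686] [560.8489854  103.99975553 151.17002996] [-2.34602647 -0.00547299  0.00628396] [ 0.0065012  -0.00740552  0.00439369  0.00422722 -0.00014908 -0.00937885]
```

View pics/w6.png

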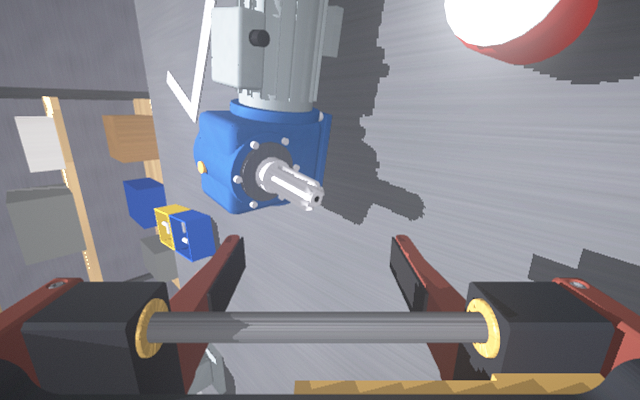

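Run:
```python
from h import *
im=cv2.imread('pics/w6.png')
cv2.imwrite('pics/w6c.png',cv2.resize(im[145:220,255:335],None,fx=9,fy=8,interpolation=cv2.INTER_CUBIC))
```

```text
(no output)
```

View pics/w6c.png

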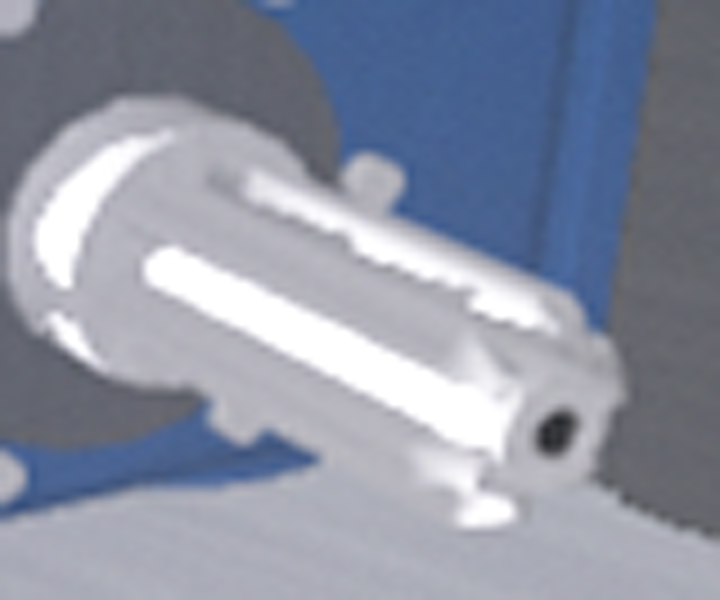

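play_rows --increments "-40 0 0 0 0 0 0;-75 25 -25 0 0 0 0;-75 55 -55 0 0 0 0;-75 70 -68 0 0 0 0;-75 70 -68 0 0 0 0;-75 70 -68 0 0 0 0"

```text
clock: 5.25
tcp_pos: [486.5, 173.9, 84.3]
tool_rot: [-2.348, -0.008, 0.004]
ft_force: [1.4, -0.5, 0.8]
finger_gap: 88.0
```

Run:
```python
from h import *
snap('wrist','w7'); o=ctrl.observe(); print(o['joint_pos'],o['tcp_pos'],o['tool_rot'],o['joint_vel'])
im=cv2.imread('pics/w7.png')
```

```text
[-0.38394968  0.55265701  1.92520407  0.79597117  1.17550808  0.66502408] [487.07906451 173.36003484  84.35005745] [-2.34769238 -0.00788395  0.00300196] [-1.43643058e-02  1.61724107e-05 -8.18531410e-03  4.28377735e-03
 -1.54704007e-03 -1.52380143e-03]
```

View pics/w7.png

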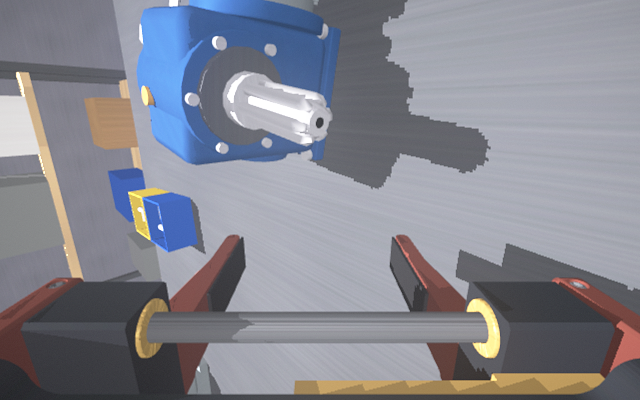

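Run:
```python
from h import *
np.set_printoptions(precision=2,suppress=True)
im=cv2.imread('pics/w7.png')
cv2.imwrite('pics/w7c.png',cv2.resize(im[55:155,215:345],None,fx=6,fy=6,interpolation=cv2.INTER_CUBIC))
w5,w6,w7=load('w5'),load('w6'),load('w7')
t5=(44.3,215.4);t6=(316.8,199.1);t7=(319.3,122.5)
for a,b in [((w5,t5),(w6,t6)),((w6,t6),(w7,t7)),((w5,t5),(w7,t7))]:
    print(tri(ray(a[0],*a[1]),ray(b[0],*b[1])))
```

```text
(array([562.5 , 156.78, 101.39]), np.float64(0.14123475093932794))
(array([562.67, 156.5 , 101.86]), np.float64(0.42672315608963957))
(array([562.7 , 155.92, 102.53]), np.float64(0.29925357996277363))
```

View pics/w7c.png

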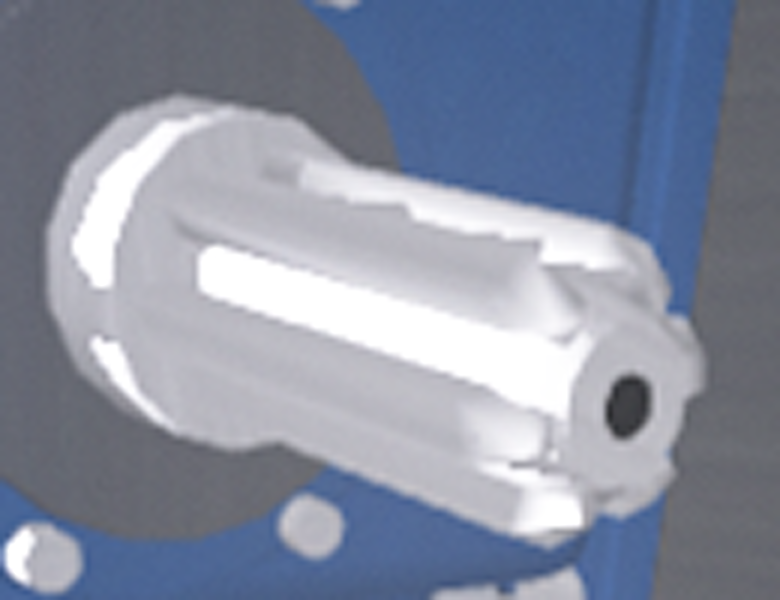

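Run:
```python
from h import *
np.set_printoptions(precision=2,suppress=True)
w7=load('w7'); c=lambda a,b:(a/6+215,b/6+55)
ax=np.array([562.6,0,101.9])
# tooth-A centreline direction via r=15 cylinder about candidate axis through tip
def ony(u,v,y):
    o,d=ray(w7,u,v); return o+d*(y-o[1])/d[1]
for n,q,y in [('hole',(628,405),156.4),('A',(570,372),158),('B',(640,262),160),('D',(692,350),158),('E',(640,490),158),('C',(550,525),160),('B2',(590,245),164)]:
    P=ony(*c(*q),y)-ax; print(n,P, np.degrees(np.arctan2(P[2],P[0])), np.hypot(P[0],P[2]))
# axis direction options: collar circle front face r=19: edge pixels
import itertools
from scipy.optimize import least_squares
# band-A plane & B plane normals
def n(a,b):
    o,d1=ray(w7,*c(*a)); _,d2=ray(w7,*c(*b)); m=np.cross(d1,d2); return m/np.linalg.norm(m)
l1=n((200,268),(520,365)); l2=n((305,163),(600,227)); l3=n((280,445),(510,530)); l4=n((205,243),(560,340))
for x,y in [(l1,l2),(l1,l3),(l2,l3),(l4,l3),(l4,l2)]:
    d=np.cross(x,y); d/=np.linalg.norm(d); d*=-np.sign(d[1]); print(d, np.degrees(np.arctan2(d[0],-d[1])))
```

```text
hole [  0.09 156.4    0.08] 40.3862043561863 0.1177452631326746
A [  3.11 158.     5.97] 62.513396997885415 6.7289292468414095
B [ 12.86 160.    -5.  ] -21.253937107302107 13.799430372021611
D [  4.89 158.   -10.24] -64.44499209869271 11.347214359573687
E [ -7.98 158.    -3.23] -157.95599745621928 8.60773166098968
C [-10.74 160.     6.73] 147.92912405631103 12.670958360406408
B2 [ 14.39 164.    -2.31] -9.111707622013745 14.572749041007345
[-0.17 -0.99  0.02] -9.635347575543546
[-0.2  -0.97 -0.12] -11.528537265933762
[-0.17 -0.98 -0.05] -10.084911863027635
[-0.17 -0.98 -0.05] -10.088742895765265
[-0.17 -0.98 -0.05] -10.082723824910921
```

Run:
```python
from h import *
np.set_printoptions(precision=2,suppress=True)
w7=load('w7'); c=lambda a,b:(a/6+215,b/6+55)
tip=np.array([562.6,156.4,101.9])
for azd in (8.,10.,12.):
    a=np.radians(azd); d=np.array([-np.sin(a),-np.cos(a),0]); e=np.cross([0,0,1.],d) # horizontal perp
    print(azd,d,e)
    for n,q,s in [('A',(570,372),1),('A6',(550,365),6),('B',(650,275),2),('B6',(610,240),6),('D',(692,350),2),('E',(650,490),2),('C',(550,525),4)]:
        o,r=ray(w7,*c(*q)); P0=tip-d*s; P=o+r*(d@(P0-o))/(d@r)-tip; x,y=P@e,P[2]
        print(n,round(np.degrees(np.arctan2(y,x)),1),round(np.hypot(x,y),1),end=' | ')
    # band A as cylinder intersection along its length
    print()
    for q in [(203,268),(300,297),(400,327),(500,357)]:
        o,r=ray(w7,*c(*q)); w=o-tip; rp=np.array([r@e,r[2]]); wp=np.array([w@e,w[2]])
        A,B,C=rp@rp,2*rp@wp,wp@wp-225
        t=(-B-np.sqrt(B*B-4*A*C))/(2*A); P=w+r*t; print('  bandA',round(np.degrees(np.arctan2(P[2],P@e)),1),round(-P@d,1))
    for q in [(302,165),(400,186),(500,207),(600,228)]:  # B silhouette upper edge
        o,r=ray(w7,*c(*q)); w=o-tip; rp=np.array([r@e,r[2]]); wp=np.array([w@e,w[2]])
        t=-(rp@wp)/(rp@rp); P=w+r*t; print('  Bsil',round(np.degrees(np.arctan2(P[2],P@e)),1),round(np.hypot(P[2],P@e),1),round(-P@d,1))
```

```text
8.0 [-0.14 -0.99  0.  ] [ 0.99 -0.14  0.  ]
A 66.4 7.6 | A6 59.6 5.6 | B -15.1 11.9 | B6 -5.8 14.1 | D -64.9 11.0 | E -144.2 10.6 | C 157.3 12.7 | 
  bandA 67.7 50.5
  bandA 69.9 32.7
  bandA 71.8 16.6
  bandA 73.6 2.2
  Bsil -3.9 16.3 54.6
  Bsil -4.1 15.8 37.3
  Bsil -4.3 15.3 21.4
  Bsil -4.5 15.0 7.2
10.0 [-0.17 -0.98  0.  ] [ 0.98 -0.17  0.  ]
A 66.8 7.7 | A6 61.8 5.6 | B -13.1 11.7 | B6 -3.9 13.9 | D -64.7 10.8 | E -143.3 11.0 | C 159.4 12.8 | 
  bandA 74.4 49.8
  bandA 74.2 32.4
  bandA 74.0 16.5
  bandA 73.9 2.3
  Bsil -6.7 14.3 56.0
  Bsil -6.6 14.4 38.5
  Bsil -6.6 14.6 22.6
  Bsil -6.5 14.7 8.2
12.0 [-0.21 -0.98  0.  ] [ 0.98 -0.21  0.  ]
A 67.1 7.7 | A6 63.9 5.5 | B -11.2 11.6 | B6 -1.9 13.7 | D -64.4 10.6 | E -142.5 11.3 | C 161.5 12.9 | 
  bandA 80.8 49.3
  bandA 78.3 32.2
  bandA 76.1 16.5
  bandA 74.2 2.4
  Bsil -9.4 12.4 56.9
  Bsil -9.1 13.1 39.5
  Bsil -8.8 13.8 23.6
  Bsil -8.5 14.4 9.2
```

Run:
```python
from h import *
from scipy.spatial.transform import Rotation as Ro
np.set_printoptions(precision=3,suppress=True)
o=ctrl.observe(); R0=Ro.from_rotvec(o['tool_rot']); p0=o['tcp_pos']
T=load('w7')[1]; camoff=R0.inv().apply(T[:3,3]-p0); print('cam in tool',camoff, 'look',R0.inv().apply(-T[:3,2]))
tip=np.array([562.6,156.4,101.9])
for rx,rz in [(0.45,-0.45),(0.35,-0.4),(.5,-.5)]:
    D=Ro.from_rotvec([0,0,rz])*Ro.from_rotvec([rx,0,0]); R=D*R0
    look=D.apply(-T[:3,2]); d=np.array([-.174,-.985,0])
    cam=tip-look*135
    tcp=cam-R.apply(camoff)
    print(rx,rz,'look',look,np.degrees(np.arccos(look@-d)),'cam',cam,'tcp',tcp,'shift',tcp-p0,'rv',D.as_rotvec())
    for x in (-37,37):
        for y in (-89,89): print('  body',tcp+R.apply([x,y,-80]))
    for y in (-57,57): print('  finger',tcp+R.apply([0,y,0]))
```

```text
cam in tool [  82.291   -1.707 -196.664] look [-0.296 -0.     0.955]
0.45 -0.45 look [ 0.122  0.944 -0.307] 18.046594269476355 cam [546.12   28.998 143.398] tcp [551.783 231.954  78.375] shift [64.704 58.594 -5.975] rv [ 0.442 -0.101 -0.442]
  body [497.794 205.392 188.236]
  body [473.703 153.554  19.665]
  body [564.615 173.596 188.464]
  body [540.523 121.758  19.893]
  finger [559.498 248.553 132.356]
  finger [544.069 215.354  24.394]
0.35 -0.4 look [ 0.061  0.916 -0.396] 24.062611035743362 cam [554.358  32.71  155.359] tcp [546.983 228.864  72.17 ] shift [ 59.904  55.504 -12.18 ] rv [ 0.345 -0.07  -0.396]
  body [498.752 209.957 186.215]
  body [470.839 141.742  24.192]
  body [567.086 181.56  186.399]
  body [539.173 113.345  24.375]
  finger [555.921 250.708 124.054]
  finger [538.045 207.02   20.286]
0.5 -0.5 look [ 0.176  0.949 -0.262] 15.136526697300296 cam [538.852  28.294 137.254] tcp [556.099 233.362  81.569] shift [69.02  60.002 -2.781] rv [ 0.489 -0.125 -0.489]
  body [498.245 204.765 188.925]
  body [475.667 161.653  17.707]
  body [563.387 169.659 189.174]
  body [540.809 126.547  17.956]
  finger [563.329 247.168 136.397]
  finger [548.868 219.557  26.741]
```

Run:
```python
from h import *
from scipy.spatial.transform import Rotation as Ro
np.set_printoptions(precision=1,suppress=True)
o=ctrl.observe(); R0=Ro.from_rotvec(o['tool_rot']); p0=o['tcp_pos']
camoff=np.array([82.3,-1.7,-196.7])
tip=np.array([562.6,156.4,101.9]); d=np.array([-.174,-.985,0])
for rx,rz in [(0.4,0),(.4,-.2),(.4,-.4)]:
  for up in (20,28):
    D=Ro.from_rotvec([0,0,rz])*Ro.from_rotvec([rx,0,0]); R=D*R0
    a=np.radians(up-17.2); look=R.apply([np.sin(a),0,np.cos(a)])
    cam=tip-look*165
    tcp=cam-R.apply(camoff)
    print(rx,rz,up,'look',look,np.degrees(np.arccos(look@-d)),'cam',cam,'tcp',tcp,'shift',tcp-p0,'rv',np.round(D.as_rotvec(),3))
    for x in (-37,37):
        for y in (-89,89): print('  body',tcp+R.apply([x,y,-80]),end='')
    for y in (-57,57): print('  finger',tcp+R.apply([0,y,0]),end='')
    print()
```

```text
0.4 0 20 look [ 0.   0.9 -0.4] 22.6687407623787 cam [555.3   3.1 162.5] tcp [472.1 184.9  88.3] shift [-15.   11.5   4. ] rv [0.4 0.  0. ]
  body [435.  143.  200.4]  body [435.9  77.5  34.9]  body [509.  143.5 200.6]  body [509.9  78.   35.1]  finger [471.8 205.9 141.3]  finger [472.4 163.9  35.3]
0.4 0 28 look [ 0.2  0.9 -0.4] 21.162910132201848 cam [532.4   5.5 161.5] tcp [449.2 187.3  87.3] shift [-37.8  13.9   2.9] rv [0.4 0.  0. ]
  body [412.2 145.4 199.4]  body [413.   79.9  33.9]  body [486.2 145.9 199.6]  body [487.   80.4  34.1]  finger [449.  208.3 140.3]  finger [449.5 166.3  34.3]
0.4 -0.2 20 look [ 0.2  0.9 -0.4] 21.905214139302178 cam [525.    7.6 162.5] tcp [479.6 202.3  88.3] shift [-7.5 28.9  4. ] rv [ 0.4 -0.  -0.2]
  body [434.9 168.6 200.4]  body [422.8 104.3  34.9]  body [507.5 154.4 200.6]  body [495.4  90.   35.1]  finger [483.5 222.9 141.3]  finger [475.7 181.7  35.3]
0.4 -0.2 28 look [ 0.4  0.9 -0.4] 24.523579341096497 cam [503.   14.5 161.5] tcp [457.6 209.2  87.3] shift [-29.4  35.8   2.9] rv [ 0.4 -0.  -0.2]
  body [413.  175.5 199.4]  body [400.8 111.2  33.9]  body [485.6 161.3 199.6]  body [473.4  96.9  34.1]  finger [461.5 229.8 140.3]  finger [453.7 188.6  34.3]
0.4 -0.4 20 look [ 0.4  0.8 -0.4] 26.379915250007517 cam [496.2  18.1 162.5] tcp [490.3 217.9  88.3] shift [ 3.3 44.5  4. ] rv [ 0.4 -0.1 -0.4]
  body [439.9 193.8 200.4]  body [415.2 133.1  34.9]  body [508.2 165.4 200.6]  body [483.5 104.7  35.1]  finger [498.3 237.3 141.3]  finger [482.4 198.5  35.3]
0.4 -0.4 28 look [ 0.5  0.8 -0.4] 31.70634784439901 cam [476.   29.2 161.5] tcp [470.2 229.   87.3] shift [-16.9  55.6   2.9] rv [ 0.4 -0.1 -0.4]
  body [419.8 204.9 199.4]  body [395.1 144.2  33.9]  body [488.1 176.5 199.6]  body [463.4 115.8  34.1]  finger [478.1 248.4 140.3]  finger [462.3 209.6  34.3]
```

Just tilting by 0.4 with a small shift gives a view 22° off the axis.

play_rows --increments "-15 5 2 0.12 0 0 0;-15 10 4 0.26 0 0 0;-15 12 4 0.4 0 0 0;-15 12 4 0.4 0 0 0;-15 12 4 0.4 0 0 0;-15 12 4 0.4 0 0 0"

```text
clock: 5.9
tcp_pos: [472.7, 185.0, 89.8]
tool_rot: [-1.952, -0.01, -0.001]
ft_force: [0.6, 0.2, 0.0]
finger_gap: 87.7
```

Run:
```python
from h import *
np.set_printoptions(precision=2,suppress=True)
snap('wrist','w8'); o=ctrl.observe(); print(o['joint_pos'],o['tcp_pos'],o['tool_rot'],o['joint_vel'])
KT=load('w8'); u=proj(KT,[562.6,156.4,101.9]); print(u)
x,y=int(u[0]),int(u[1]); im=cv2.imread('pics/w8.png'); print(x-45,y-35)
cv2.imwrite('pics/w8c.png',cv2.resize(im[max(0,y-35):y+35,x-45:x+45],None,fx=8,fy=8,interpolation=cv2.INTER_CUBIC))
```

```text
[-0.53  0.81  1.93  0.94  1.42  0.34] [472.68 185.27  90.11] [-1.95 -0.01 -0.  ] [ 0.01 -0.01  0.01  0.    0.   -0.01]
[320.1   95.98]
275 60
```

View pics/w8c.png

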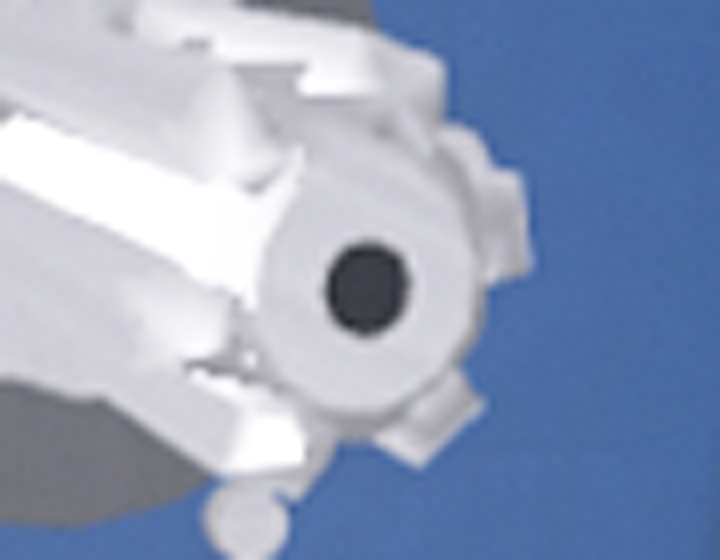

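Run:
```python
from h import *
np.set_printoptions(precision=2,suppress=True)
w8=load('w8'); c=lambda a,b:(a/8+275,b/8+60)
for t6 in [(w8,(366,288))]:
    for nm,uv in [('w6',(316.8,199.1)),('w5',(44.3,215.4)),('w7',(319.7,122.5))]: print(tri(ray(w8,*c(366,288)),ray(load(nm),*uv)))
tip=np.array([562.6,156.4,101.9]); a=np.radians(10); d=np.array([-np.sin(a),-np.cos(a),0]); e=np.cross([0,0,1.],d)
for n,q in [('D1',(525,172)),('D2',(530,270)),('E1',(482,403)),('E2',(420,467)),('Bout',(443,75)),('C',(297,497)),('Cl',(225,470))]:
    for s in (0,3,6):
        o,r=ray(w8,*c(*q)); P0=tip-d*s; P=o+r*(d@(P0-o))/(d@r)-tip; x,y=P@e,P[2]
        print(n,s,round(np.degrees(np.arctan2(y,x)),1),round(np.hypot(x,y),1),end=' | ')
    print()
print('tip circle')
for q in [(258,280),(366,418),(478,288),(330,150)]:
    o,r=ray(w8,*c(*q)); P=o+r*(d@(tip-o))/(d@r)-tip; print(P@e,P[2])
```

```text
(array([562.59, 156.56, 101.48]), np.float64(0.04656499439316619))
(array([562.56, 156.87, 101.37]), np.float64(0.1355904595905623))
(array([562.64, 157.12, 101.24]), np.float64(0.01444898855807684))
D1 0 -55.9 13.3 | D1 3 -60.0 14.5 | D1 6 -63.5 15.6 | 
D2 0 -83.4 12.2 | D2 3 -85.7 13.7 | D2 6 -87.5 15.1 | 
E1 0 -127.3 12.0 | E1 3 -125.5 13.5 | E1 6 -124.0 15.0 | 
E2 0 -155.2 12.7 | E2 3 -151.3 13.9 | E2 6 -147.9 15.1 | 
Bout 0 -19.4 13.8 | Bout 3 -24.7 14.2 | Bout 6 -29.7 14.6 | 
C 0 165.3 14.0 | C 3 170.5 14.4 | C 6 175.4 14.9 | 
Cl 0 143.1 14.6 | Cl 3 147.9 14.5 | Cl 6 152.8 14.6 | 
tip circle
0.3272804240778295 7.179430257556248
-8.295703856357855 -1.058200050826855
0.17319942733059515 -8.435983376860023
8.26812000112286 2.7970884566577183
```

Run:
```python
from h import *
from scipy.spatial.transform import Rotation as Ro
np.set_printoptions(precision=1,suppress=True)
t=load('top0'); c=np.array([509.6,-350])
h=np.array([np.cos(np.radians(-43.6)),np.sin(np.radians(-43.6))]); l=np.array([-h[1],h[0]])
for n,q in dict(hub=(417,227),p1=(457,208),p2=(455,242),p3=(440,273),tq=(394,192)).items():
    P=onz(t,*q,25)[:2]; print(n,P,'along',(P-c)@h,'lat',(P-c)@l)
w4,w5=load('w4'),load('w5')
print(tri(ray(w4,343/6+270,337/6+150),ray(w5,452/6+465,302/6+115)))
o=ctrl.observe();R0=Ro.from_rotvec(o['tool_rot'])
for al in (45,40):
    hh=np.r_[h,0]; z=np.sin(np.radians(al))*hh-np.cos(np.radians(al))*np.array([0,0,1]); y=-np.r_[l,0]; x=np.cross(y,z)
    R=Ro.from_matrix(np.c_[x,y,z]); D=R*R0.inv(); print(al,x,y,z,R.as_rotvec(), 'delta',np.round(D.as_rotvec(),3))
    gp=np.array([509.6,-350,42.]); tcp=gp+z*18.7; print('tcp',tcp,'pre',tcp-90*z)
```

```text
hub [ 505.5 -347. ] along -5.081953912299982 lat -0.6545662825184168
p1 [ 564.7 -470.8] along 123.21181087386603 lat -49.544391530735524
p2 [ 460.3 -461.2] along 41.00442883626206 lat -114.48110989314932
p3 [ 367. -413.] along -59.86240281851618 lat -143.9774291163915
tq [ 613.5 -278.5] along 25.930960169292465 lat 123.42995796554304
(array([ 510.6, -349.7,   71.5]), np.float64(0.464045162316641))
45 [ 0.5 -0.5  0.7] [-0.7 -0.7 -0. ] [ 0.5 -0.5 -0.7] [ 2.5 -1.   1. ] delta [-1.4 -0.2 -1.1]
tcp [ 519.2 -359.1   28.8] pre [ 473.1 -315.2   92.4]
40 [ 0.6 -0.5  0.6] [-0.7 -0.7 -0. ] [ 0.5 -0.4 -0.8] [ 2.5 -1.   0.9] delta [-1.3 -0.2 -1.1]
tcp [ 518.3 -358.3   27.7] pre [ 476.4 -318.4   96.6]
```

```bash
cat > kin.py <<'E'
import numpy as np
from scipy.optimize import least_squares
from scipy.spatial.transform import Rotation as Ro
data=[([1,0.359,1.51,0,1.272,-0.115],[264.094,538.713,188.023],None),
([-0.34070997,0.28496661,1.63624457,-0.00234832,1.22817477,1.42073941],[529.11938292,-115.4658385,182.79351911],[3.12717453,-0.29775054,-0.01271675]),
([-0.44608555,0.53553597,1.67819884,0.70885622,1.40148894,0.82150686],[560.8489854,103.99975553,151.17002996],[-2.34602647,-0.00547299,0.00628396]),
([-0.38394968,0.55265701,1.92520407,0.79597117,1.17550808,0.66502408],[487.07906451,173.36003484,84.35005745],[-2.34769238,-0.00788395,0.00300196]),
]
S=None
def fk(q,p):
    a1,z0,L1,ex,L2,off,Lt=p[:7]
    A=Ro.from_euler('z',q[0]); B=A*Ro.from_euler('y',q[1]); C=B*Ro.from_euler('y',q[2])
    W=C*Ro.from_euler('z',s4*q[3])*Ro.from_euler('y',q[4])*Ro.from_euler('z',s6*q[5]+g)
    pos=np.array([0,0,z0])+A.apply([a1,off,0])+B.apply([0,0,L1])+C.apply([ex,0,L2])+W.apply([0,0,Lt])
    return pos,W
s4,s6,g=1,1,0
E
python3 - <<'E'
import kin,itertools; from kin import *
from h import ctrl
np.set_printoptions(precision=3,suppress=True)
o=ctrl.observe(); data.append((o['joint_pos'],o['tcp_pos'],o['tool_rot'])); print(repr(data[-1]))
for s4,s6,g in itertools.product((1,-1),(1,-1),(0,np.pi/2,np.pi,-np.pi/2)):
    kin.s4,kin.s6,kin.g=s4,s6,g
    e=[ (fk(q,np.zeros(7))[1].inv()*Ro.from_rotvec(r)).magnitude() for q,t,r in data[1:]]
    if max(e)<.5: print(s4,s6,g,e); break
def f(p): return np.concatenate([fk(q,p)[0]-t for q,t,r in data]+[(np.array(p)-[0,350,400,0,400,70,250])*1e-3])
r=least_squares(f,[0,350,400,0,400,70,250]); print(r.x, f(r.x)[:15])
E
```

```text
(array([-0.535,  0.811,  1.926,  0.938,  1.416,  0.342]), array([472.677, 185.266,  90.107]), array([-1.952, -0.011, -0.002]))
1 1 1.5707963267948966 [7.893214891195043e-09, 6.449312095411884e-09, 9.776014350199842e-09, 4.474420862845302e-16]
[  0.259 266.774 609.703 111.23  433.261  68.889 415.942] [ 0.054  0.174  0.028 -0.116  0.029 -0.037 -0.134  0.051  0.053  0.071
 -0.042 -0.049 -0.002 -0.014  0.005]
```

```bash
cat >> kin.py <<'E'
s4,s6,g=1,1,np.pi/2
P0=np.array([0.259,266.774,609.703,111.23,433.261,68.889,415.942])
lo=np.array([-2.97,-1.01,.21,-.96,.2,-2.98]);hi=np.array([2.97,2.36,2.38,4.11,2.71,2.98])
def ik(pos,R,q0=None):
    best=None
    starts=[q0] if q0 is not None else [[a,.4,1.6,b,1.2,c] for a in (-.6,0,.4) for b in (0,1,2.5) for c in (-1.5,0,1.5)]
    for s in starts:
        s=np.clip(s,lo+1e-3,hi-1e-3)
        def f(q):
            p,W=fk(q,P0); return np.r_[(p-pos)/100,(W.inv()*R).as_rotvec()]
        r=least_squares(f,s,bounds=(lo,hi))
        if best is None or r.cost<best.cost: best=r
        if best.cost<1e-8: break
    e=f(best.x); return best.x,np.linalg.norm(e[:3])*100,np.degrees(np.linalg.norm(e[3:]))
def frame(y,z):
    y=np.array(y,float);z=np.array(z,float); y/=np.linalg.norm(y);z/=np.linalg.norm(z); return Ro.from_matrix(np.c_[np.cross(y,z),y,z])
def az(d): d=np.radians(d); return np.array([np.cos(d),np.sin(d),0])
Z=np.array([0,0,1.])
E
python3 - <<'E'
from kin import *
np.set_printoptions(precision=2,suppress=True)
hub=np.array([509.6,-350,41.]); vb=np.array([521.9,-96.6,55.])
for al in (0,15,20,25,30,35,40,45):
    s,c=np.sin(np.radians(al)),np.cos(np.radians(al))
    h=az(-43.6); z=s*h-c*Z; R=frame(az(-133.6),z)
    print(al,'stand',ik(hub+18.7*z,R))
    # lay: flange toward inward (az 178.1), mouth az -1.9 ; tool z = cos a*flange - sin a Z
    f=az(178.1); z2=c*f-s*Z; R2=frame(az(-1.9-90),z2)
    print('   lay',ik(vb+18.7*z2,R2))
E
```

```text
0 stand (array([-0.71,  0.57,  1.63, -0.  ,  0.95,  1.62]), np.float64(4.4168690420372846e-12), np.float64(1.5857927965865302e-12))
   lay (array([-0.19,  1.41,  0.68, -0.32,  2.6 ,  1.3 ]), np.float64(4.963974199985843e-10), np.float64(1.1646656020989827e-09))
15 stand (array([-0.7 ,  0.48,  1.87, -0.03,  0.53,  1.65]), np.float64(2.3176983152761834e-08), np.float64(1.6371844851691558e-08))
   lay (array([-0.2 ,  1.25,  0.81, -0.23,  2.38,  1.36]), np.float64(6.243483668189832e-13), np.float64(3.6995842654622944e-13))
20 stand (array([-0.7 ,  0.47,  1.95, -0.06,  0.38,  1.68]), np.float64(7.389568781790715e-10), np.float64(3.2744918056821064e-10))
   lay (array([-0.2 ,  1.19,  0.86, -0.21,  2.29,  1.38]), np.float64(4.160772269857873e-13), np.float64(1.5993348077920332e-14))
25 stand (array([-0.7 ,  0.46,  2.02, -0.13,  0.22,  1.75]), np.float64(1.8500820393566777e-10), np.float64(4.42827472293999e-10))
   lay (array([-0.2 ,  1.14,  0.92, -0.19,  2.21,  1.39]), np.float64(2.0657893578411322e-08), np.float64(2.1070133808129653e-08))
30 stand (array([-0.67,  0.46,  2.03, -0.33,  0.2 ,
[... 276 characters left out ...]
36892234819102504), np.float64(1.4153954741408692))
   lay (array([-0.21,  1.02,  1.04, -0.16,  2.03,  1.4 ]), np.float64(8.045063449894687e-12), np.float64(3.948218906949361e-12))
40 stand (array([-0.68,  0.54,  2.24,  3.3 ,  0.34, -1.66]), np.float64(1.6818262876291534e-13), np.float64(2.723277395888011e-14))
   lay (array([-0.21,  0.97,  1.1 , -0.15,  1.94,  1.4 ]), np.float64(2.6737563590340275e-13), np.float64(1.464397259663435e-13))
45 stand (array([-0.67,  0.6 ,  2.31,  3.26,  0.56, -1.61]), np.float64(8.3590755195091e-13), np.float64(2.950596652438533e-14))
   lay (array([-0.22,  0.91,  1.17, -0.13,  1.84,  1.4 ]), np.float64(8.243520717470106e-13), np.float64(1.944469922433687e-14))
```

```bash
cat >> kin.py <<'E'
def plan(qs,rowlimit=0.148,step=45.):
    """qs: list of joint waypoints, first=current. returns list of rows relative to first, split in calls by caller"""
    p0,R0=fk(qs[0],P0); out=[]
    for a,b in zip(qs[:-1],qs[1:]):
        a,b=np.array(a),np.array(b)
        N=1
        while True:
            qq=[a+(b-a)*t for t in np.linspace(0,1,N+1)]
            F=[fk(q,P0) for q in qq]
            ok=all(np.linalg.norm(F[i+1][0]-F[i][0])<step and (F[i+1][1]*F[i][1].inv()).magnitude()<rowlimit for i in range(N)) and np.all(np.abs(b-a)/N<[.155,.155,.2,.2,.2,.2])
            if ok: break
            N+=1
        out+=qq[1:]
    return out
def show(q0,qq,grip,nmax=12):
    """print rows split into calls"""
    for k in range(0,len(qq),nmax):
        p0,R0=fk(q0,P0)
        print('CALL',k//nmax); rows=[]
        for q in qq[k:k+nmax]:
            p,R=fk(q,P0); s=p-p0; r=(R*R0.inv()).as_rotvec()
            rows.append('%.0f %.0f %.0f %.3f %.3f %.3f %d'%(*s,*r,grip))
        print(';'.join(rows)); print('  end tcp',np.round(p,1),'minz',min(fk(q,P0)[0][2] for q in qq[k:k+nmax]).round(0)); q0=qq[min(k+nmax,len(qq))-1]
E
python3 - <<'E'
from kin import *
from h import ctrl
np.set_printoptions(precision=2,suppress=True)
hub=np.array([509.6,-350,41.]); vb=np.array([521.9,-96.6,55.])
al=30; s,c=np.sin(np.radians(al)),np.cos(np.radians(al))
h=az(136.4); z=s*h-c*Z; R=frame(az(-133.6),z); print('x',R.as_matrix()[:,0])
tcp=hub+18.7*z
g=ik(tcp,R,[-.6,.8,1.3,0,1.5,1.5]); pre=ik(tcp-95*z,R,g[0]); pre2=ik(tcp-60*z+60*Z,R,g[0]); print('grasp',g,'tcp',tcp,'\npre',pre,pre2)
f=az(178.1); z2=c*f-s*Z; R2=frame(az(-1.9+90),z2); print('x2',R2.as_matrix()[:,0])
lay=ik(vb+18.7*z2,R2,[-.2,1.1,1,-.2,2.1,-1.7]); print('lay',lay)
q0=ctrl.observe()['joint_pos']
mid=ik(np.array([500,-60,230]),frame(az(-100),-Z),[-.2,.3,1.5,0,1.2,1.4]); print('mid',mid)
qq=plan([q0,mid[0],pre[0]]); print(len(qq)); show(q0,qq,0)
E
```

```text
x [ 0.63 -0.6  -0.5 ]
grasp (array([-0.73,  0.86,  1.13,  0.02,  1.67,  1.6 ]), np.float64(4.541449089465835e-08), np.float64(2.5043081009154825e-08)) tcp [ 502.83 -343.55   24.81] 
pre (array([-0.73,  0.85,  0.93,  0.02,  1.88,  1.61]), np.float64(2.390509075692869e-12), np.float64(2.9957470947930176e-12)) (array([-0.73,  0.8 ,  0.96,  0.02,  1.9 ,  1.61]), np.float64(6.181313429730024e-13), np.float64(3.4934107777942876e-14))
x2 [-0.5   0.02  0.87]
lay (array([-0.2 ,  1.08,  0.97, -0.17,  2.12, -1.75]), np.float64(2.654806748448295e-13), np.float64(1.1131901503712271e-13))
mid (array([-0.26,  0.18,  1.65, -0.  ,  1.31,  1.49]), np.float64(1.5394008568978793e-08), np.float64(1.573783110766919e-08))
21
CALL 0
-12 -8 -0 -0.078 0.037 0.052 0;-22 -20 -0 -0.165 0.071 0.094 0;-29 -35 1 -0.259 0.101 0.124 0;-33 -52 3 -0.359 0.127 0.143 0;-34 -73 7 -0.464 0.147 0.150 0;-32 -95 14 -0.571 0.161 0.144 0;-27 -119 24 -0.680 0.169 0.126 0;-20 -144 39 -0.789 0.171 0.094 0;-10 -170 57 -0.896 0.165 0.049 0;2 -196 80 -0.998 0.152 -0.010 0;14 -221 107 -1.096 0.133 -0.080 0;27 -245 140 -1.187 0.106 -0.164 0
  end tcp [500. -60. 230.] minz 90.0
CALL 1
17 -32 -7 0.018 0.055 -0.066 0;31 -65 -16 0.038 0.110 -0.131 0;42 -100 -26 0.060 0.164 -0.196 0;50 -136 -39 0.084 0.218 -0.261 0;55 -172 -53 0.111 0.270 -0.325 0;56 -209 -68 0.140 0.322 -0.388 0;53 -245 -85 0.171 0.374 -0.451 0;47 -281 -104 0.204 0.424 -0.512 0;37 -316 -123 0.239 0.474 -0.573 0
  end tcp [ 537.2 -376.3  107.1] minz 107.0
```

play_rows --increments "-12 -8 0 -0.078 0.037 0.052 0;-22 -20 0 -0.165 0.071 0.094 0;-29 -35 1 -0.259 0.101 0.124 0;-33 -52 3 -0.359 0.127 0.143 0;-34 -73 7 -0.464 0.147 0.150 0;-32 -95 14 -0.571 0.161 0.144 0;-27 -119 24 -0.680 0.169 0.126 0;-20 -144 39 -0.789 0.171 0.094 0;-10 -170 57 -0.896 0.165 0.049 0;2 -196 80 -0.998 0.152 -0.010 0;14 -221 107 -1.096 0.133 -0.080 0;27 -245 140 -1.187 0.106 -0.164 0" --force 30

```text
clock: 7.15
tcp_pos: [499.8, -59.7, 234.6]
tool_rot: [3.124, -0.276, 0.014]
ft_force: [-0.5, -0.2, 0.0]
finger_gap: 87.9
```

play_rows --increments "17 -32 -7 0.018 0.055 -0.066 0;31 -65 -16 0.038 0.110 -0.131 0;42 -100 -26 0.060 0.164 -0.196 0;50 -136 -39 0.084 0.218 -0.261 0;55 -172 -53 0.111 0.270 -0.325 0;56 -209 -68 0.140 0.322 -0.388 0;53 -245 -85 0.171 0.374 -0.451 0;47 -281 -104 0.204 0.424 -0.512 0;37 -316 -123 0.239 0.474 -0.573 0;37 -316 -123 0.239 0.474 -0.573 0;37 -316 -123 0.239 0.474 -0.573 0"

```text
clock: 8.25
tcp_pos: [536.7, -375.8, 113.2]
tool_rot: [-2.667, 1.069, 0.701]
ft_force: [0.2, 0.2, 0.4]
finger_gap: 87.8
```

Run:
```python
from h import *
from kin import *
np.set_printoptions(precision=2,suppress=True)
snap('wrist','w9'); o=ctrl.observe(); print(o['clock'],o['joint_pos'],o['tcp_pos'],o['tool_rot'],np.abs(o['joint_vel']).max())
KT=load('w9'); print('hub mouth pred',proj(KT,[509.6,-350,71]),'holes',[proj(KT,np.r_[np.array([509.6,-350])+26.7*az(2.2+60*k)[:2],10.]) for k in range(6)])
hub=np.array([509.6,-350,41.]);z=.5*az(136.4)-np.cos(np.pi/6)*Z; R=frame(az(-133.6),z)
tcp=hub+18.7*z; print('shift',tcp-o['tcp_pos'],'rot',(R*Ro.from_rotvec(o['tool_rot']).inv()).as_rotvec())
```

```text
8.3 [-0.72  0.84  0.94  0.01  1.87  1.61] [ 537.54 -375.01  114.41] [-2.67  1.07  0.7 ] 0.027524230700969755
hub mouth pred [318.41 217.52] holes [array([298.82, 159.14]), array([293.78, 178.44]), array([312.  , 190.85]), array([335.42, 185.98]), array([342.87, 167.68]), array([324.59, 153.17])]
shift [-34.71  31.46 -89.6 ] rot [ 0.01  0.01 -0.  ]
```

View pics/w9.png

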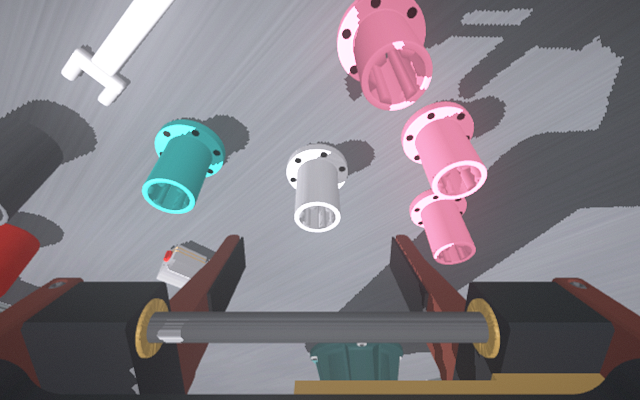

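play_rows --increments "-12 11 -30 0.01 0.01 0 0;-23 21 -60 0.01 0.01 0 0;-32 29 -82 0.01 0.01 0 0;-35 31 -90 0.01 0.01 0 0;-35 31 -90 0.01 0.01 0 0;-35 31 -90 0.01 0.01 0 0;-35 31 -90 0.01 0.01 0 90;-35 31 -90 0.01 0.01 0 160;-35 31 -90 0.01 0.01 0 220;-35 31 -90 0.01 0.01 0 220;-35 31 -90 0.01 0.01 0 220;-35 31 -90 0.01 0.01 0 220" --force 40

```text
clock: 9.5
tcp_pos: [502.5, -344.1, 24.3]
tool_rot: [-2.66, 1.064, 0.717]
ft_force: [-0.3, 0.0, -0.1]
finger_gap: 43.2
```

Run:
```python
from h import *
np.set_printoptions(precision=2,suppress=True)
o=ctrl.observe(); print(o)
```

```text
{'clock': 9.5, 'joint_pos': array([-0.72,  0.86,  1.13,  0.01,  1.67,  1.61]), 'joint_vel': array([-0., -0.,  0.,  0., -0., -0.]), 'tau': array([ -0.  , -74.69, -21.91,   0.09,   2.98,  -0.01]), 'tcp_pos': array([ 502.49, -344.08,   24.33]), 'tool_rot': array([-2.66,  1.06,  0.72]), 'ft_force': array([-0.27,  0.04, -0.13]), 'moment': array([-0.15, -0.03, -0.  ]), 'finger_gap': 43.20916165533601}
```

play_rows --increments "0 0 0 0 0 0 220;0 0 0 0 0 0 220;0 0 20 0 0 0 220;0 0 50 0 0 0 220;0 0 90 0 0 0 220;0 0 130 0 0 0 220;0 0 150 0 0 0 220;0 0 150 0 0 0 220"

```text
clock: 10.3
tcp_pos: [504.1, -345.6, 178.4]
tool_rot: [-2.665, 1.066, 0.707]
ft_force: [0.6, -0.3, -4.9]
finger_gap: 40.1
```

Run:
```python
from h import *
from kin import *
np.set_printoptions(precision=2,suppress=True)
snap('wrist','w10'); o=ctrl.observe(); print(o)
# plan to lay-above
vb=np.array([521.9,-96.6,55.]); al=30; s,c=np.sin(np.radians(al)),np.cos(np.radians(al))
f=az(178.1); z2=c*f-s*Z; R2=frame(az(-1.9+90),z2)
lay=vb+18.7*z2
la=ik(lay+[0,0,90],R2,[-.2,1.0,.9,-.2,2.1,-1.7]); print(la,lay)
qq=plan([o['joint_pos'],la[0]]); print(len(qq)); show(o['joint_pos'],qq,220)
for q in qq:
    p,R=fk(q,P0); hm=p-18.7*R.apply([0,0,1]); print(hm.round(0),end=' ')
```

```text
{'clock': 10.35, 'joint_pos': array([-0.72,  0.73,  1.02,  0.01,  1.91,  1.61]), 'joint_vel': array([-0.  ,  0.05,  0.05, -0.  , -0.02, -0.  ]), 'tau': array([  0.08, -78.25, -28.34,   0.13,   4.41,  -0.01]), 'tcp_pos': array([ 503.27, -344.93,  175.87]), 'tool_rot': array([-2.66,  1.06,  0.71]), 'ft_force': array([ 0.34,  0.1 , -6.  ]), 'moment': array([-0.43, -0.41, -0.02]), 'finger_gap': 39.73921294062367}
(array([-0.2 ,  0.98,  0.96, -0.19,  2.23, -1.77]), np.float64(1.0100915384279685e-09), np.float64(2.6157773913133614e-09)) [505.71 -96.06  45.65]
26
CALL 0
2 10 -3 0.056 -0.024 0.134 220;3 21 -6 0.115 -0.048 0.266 220;5 31 -9 0.176 -0.072 0.397 220;6 41 -11 0.241 -0.096 0.526 220;7 51 -14 0.308 -0.120 0.654 220;8 61 -16 0.378 -0.144 0.779 220;9 71 -18 0.451 -0.169 0.903 220;9 81 -20 0.526 -0.194 1.024 220;10 91 -22 0.605 -0.220 1.144 220;10 101 -24 0.687 -0.246 1.260 220;11 111 -26 0.772 -0.274 1.374 220;11 120 -28 0.860 -0.303 1.485 220
  end tcp [ 513.4 -224.   148.6] minz 149.0
CALL 1
0 10 -2 0.087 -0.012 0.114 220;-0 19 -3 0.175 -0.022 0.227 220;-0 28 -4 0.266 -0.031 0.337 
[... 268 characters left out ...]
110 -12 1.195 -0.072 1.208 220
  end tcp [ 507.7 -113.7  136.5] minz 136.0
CALL 2
-1 9 -0 0.107 0.013 0.089 220;-2 18 -1 0.215 0.029 0.176 220
  end tcp [505.7 -96.1 135.7] minz 136.0
[ 512. -340.  189.] [ 514. -330.  186.] [ 516. -320.  183.] [ 517. -309.  180.] [ 519. -299.  178.] [ 520. -289.  175.] [ 521. -279.  173.] [ 522. -269.  170.] [ 523. -259.  168.] [ 524. -249.  166.] [ 525. -239.  164.] [ 525. -229.  162.] [ 526. -219.  160.] [ 526. -209.  159.] [ 526. -200.  157.] [ 526. -190.  155.] [ 526. -180.  154.] [ 526. -171.  153.] [ 526. -162.  151.] [ 526. -152.  150.] [ 525. -143.  149.] [ 525. -133.  148.] [ 524. -124.  147.] [ 523. -115.  146.] [ 523. -106.  146.] [522. -97. 145.]
```

View pics/w10.png

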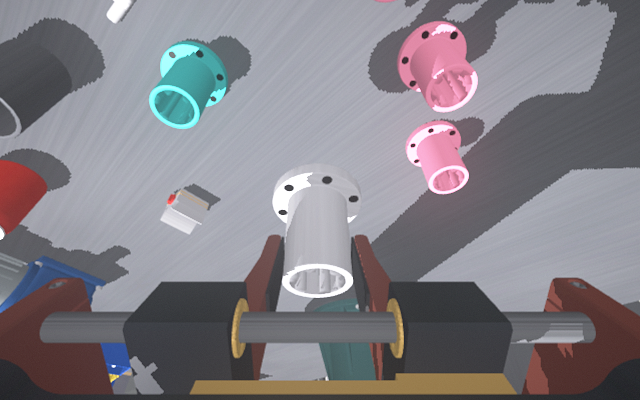

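play_rows --increments "2 10 -3 0.056 -0.024 0.134 220;3 21 -6 0.115 -0.048 0.266 220;5 31 -9 0.176 -0.072 0.397 220;6 41 -11 0.241 -0.096 0.526 220;7 51 -14 0.308 -0.120 0.654 220;8 61 -16 0.378 -0.144 0.779 220;9 71 -18 0.451 -0.169 0.903 220;9 81 -20 0.526 -0.194 1.024 220;10 91 -22 0.605 -0.220 1.144 220;10 101 -24 0.687 -0.246 1.260 220;11 111 -26 0.772 -0.274 1.374 220;11 120 -28 0.860 -0.303 1.485 220"

```text
clock: 11.55
tcp_pos: [513.6, -224.2, 145.5]
tool_rot: [-2.149, -1.224, 0.617]
ft_force: [0.4, 0.3, -5.2]
finger_gap: 39.9
```

Run:
```python
from h import *
from kin import *
np.set_printoptions(precision=2,suppress=True)
o=ctrl.observe(); print(o['joint_pos'],o['tcp_pos'],o['ft_force'],o['finger_gap'])
vb=np.array([521.9,-96.6,55.]); al=30; s,c=np.sin(np.radians(al)),np.cos(np.radians(al))
f=az(178.1); z2=c*f-s*Z; R2=frame(az(-1.9+90),z2)
lay=vb+18.7*z2
la=ik(lay+[0,0,90],R2,[-.2,1.0,.9,-.2,2.1,-1.7])
qq=plan([o['joint_pos'],la[0]]); print(len(qq)); show(o['joint_pos'],qq,220)
```

```text
[-0.48  0.85  1.   -0.08  2.06  0.04] [ 513.61 -224.15  145.54] [ 0.43  0.27 -5.18] 39.86340524744314
14
CALL 0
0 10 -1 0.086 -0.012 0.114 220;0 19 -3 0.175 -0.022 0.226 220;-0 28 -4 0.266 -0.031 0.335 220;-0 38 -5 0.359 -0.039 0.443 220;-1 47 -6 0.455 -0.046 0.548 220;-1 56 -7 0.553 -0.052 0.651 220;-2 65 -7 0.653 -0.057 0.751 220;-2 74 -8 0.756 -0.061 0.847 220;-3 83 -9 0.861 -0.064 0.941 220;-4 92 -9 0.969 -0.067 1.032 220;-4 101 -9 1.079 -0.070 1.119 220;-5 110 -10 1.192 -0.073 1.202 220
  end tcp [ 507.6 -113.7  136.1] minz 136.0
CALL 1
-1 9 -0 0.107 0.013 0.089 220;-2 18 -0 0.215 0.028 0.175 220
  end tcp [505.7 -96.1 135.7] minz 136.0
```

play_rows --increments "0 10 -1 0.086 -0.012 0.114 220;0 19 -3 0.175 -0.022 0.226 220;0 28 -4 0.266 -0.031 0.335 220;0 38 -5 0.359 -0.039 0.443 220;-1 47 -6 0.455 -0.046 0.548 220;-1 56 -7 0.553 -0.052 0.651 220;-2 65 -7 0.653 -0.057 0.751 220;-2 74 -8 0.756 -0.061 0.847 220;-3 83 -9 0.861 -0.064 0.941 220;-4 92 -9 0.969 -0.067 1.032 220;-4 101 -9 1.079 -0.070 1.119 220;-5 110 -10 1.192 -0.073 1.202 220"

```text
clock: 12.75
tcp_pos: [508.2, -113.7, 133.3]
tool_rot: [-0.342, -2.107, 0.096]
ft_force: [0.4, 0.7, -5.7]
finger_gap: 40.0
```

play_rows --increments "-1 9 0 0.107 0.013 0.089 220;-2 18 0 0.215 0.028 0.175 220;-2 18 0 0.215 0.028 0.175 220;-2 18 0 0.215 0.028 0.175 220;-2 18 0 0.215 0.028 0.175 220"

```text
clock: 13.25
tcp_pos: [506.1, -96.5, 132.8]
tool_rot: [-0.031, -2.094, -0.023]
ft_force: [0.3, 0.6, -4.4]
finger_gap: 40.2
```

Run:
```python
from h import *
from kin import *
np.set_printoptions(precision=3,suppress=True)
snap('wrist','w11');snap('scene','s11'); snap('top','t11'); o=ctrl.observe(); print(o['clock'],o['joint_pos'],o['tcp_pos'],o['ft_force'],o['finger_gap'])
vb=np.array([521.9,-96.6,55.]); al=30; s,c=np.sin(np.radians(al)),np.cos(np.radians(al))
f=az(178.1); z2=c*f-s*Z; R2=frame(az(-1.9+90),z2)
lay=vb+18.7*z2
print('shift',lay-o['tcp_pos'],(R2*Ro.from_rotvec(o['tool_rot']).inv()).as_rotvec())
a=cv2.imread('pics/s11.png')[170:240,270:370]; cv2.imwrite('pics/s11c.png',cv2.resize(a,None,fx=7,fy=7,interpolation=2))
```

```text
13.4 [-0.204  0.983  0.965 -0.186  2.226 -1.776] [506.277 -96.474 133.381] [-0.25   0.432 -4.151] 39.93295739955579
shift [ -0.563   0.411 -87.731] [-0.005 -0.    -0.002]
```

View pics/w11.png

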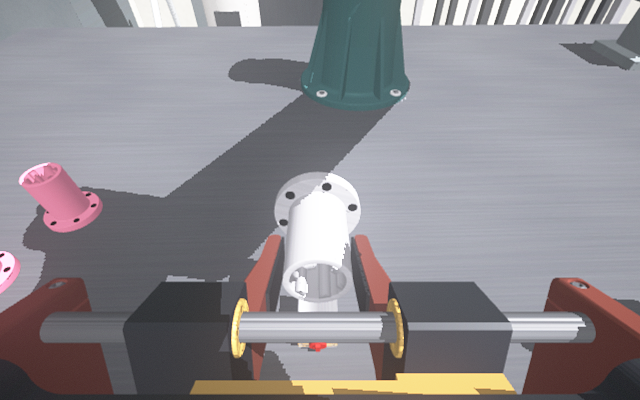

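View pics/s11.png

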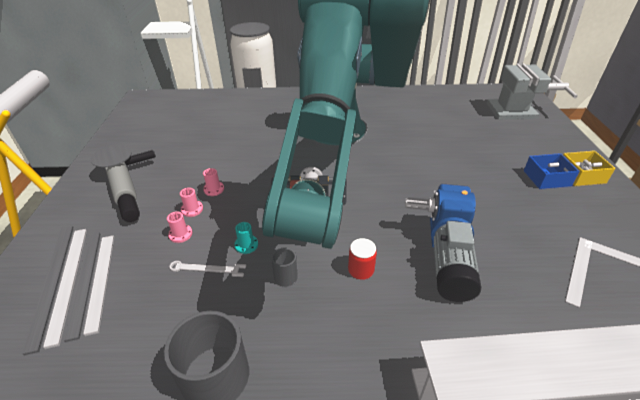

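play_rows --increments "0 0 -30 -0.005 0 0 220;0 0 -55 -0.005 0 0 220;0 0 -72 -0.005 0 0 220;0 0 -80 -0.005 0 0 220;0 0 -80 -0.005 0 0 220;0 0 -80 -0.005 0 0 220"

```text
clock: 14.0
tcp_pos: [505.8, -96.3, 54.0]
tool_rot: [-0.033, -2.093, -0.019]
ft_force: [-6.4, 2.2, -6.2]
finger_gap: 39.7
```

Run:
```python
from h import *
from kin import *
np.set_printoptions(precision=3,suppress=True)
snap('wrist','w12'); o=ctrl.observe(); print(o['tcp_pos'],o['tool_rot'],o['ft_force'])
KT=load('w12'); a=cv2.imread('pics/w12.png')[150:370,220:430]; cv2.imwrite('pics/w12c.png',cv2.resize(a,None,fx=2.7,fy=2.7,interpolation=2))
```

```text
[505.857 -96.307  54.014] [-0.033 -2.093 -0.019] [-6.642  1.409 -5.073]
```

View pics/w12c.png

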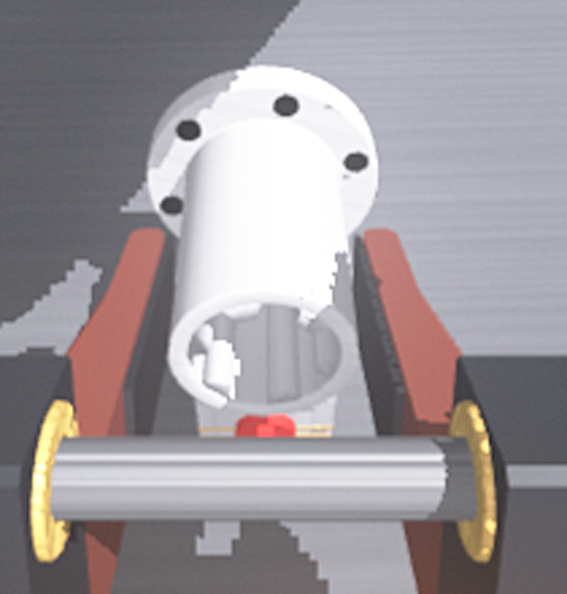

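Run:
```python
from h import *
from kin import *
np.set_printoptions(precision=1,suppress=True)
KT=load('w12'); K,T=KT
g=cv2.cvtColor(cv2.imread('pics/w12.png'),cv2.COLOR_BGR2GRAY)
# holes: cand px (crop/2.7)
c=lambda a,b:(a/2.7+220,b/2.7+150)
H=[c(172,205),c(189,130),c(286,105),c(356,161)]
# plane with normal hub axis (az -1.9), unknown offset X: choose X so hole circle radius = 26.7 and adjacents spaced 26.7
m=az(-1.9); e=np.cross(m,Z)
for off in np.arange(478,512,3):
    Q=[]
    for h in H:
        o,r=ray(KT,*h); P=o+r*((off*m[0]+(-96.6)*m[1]-m@o)/(m@r)); Q.append(P)
    print(off,[round(np.linalg.norm(Q[i+1]-Q[i]),1) for i in range(3)], round(np.linalg.norm(Q[2]-Q[0]),1),round(np.linalg.norm(Q[3]-Q[0]),1),'y,z of mean Q0,Q3',((Q[0]+Q[3])/2))
o,r=ray(KT,*c(263,350)); look=-T[:3,2]
for w in (188,190,192): 
    dep=42*297.3/(w/2.7); print('mouth',o+r*dep/(r@look))
tcp=np.array([505.9,-96.3,54.0]); z2=np.cos(np.pi/6)*az(178.1)-.5*Z; print('gp',tcp-18.7*z2, proj(KT,tcp-18.7*z2+30*m))
```

```text
478 [np.float64(35.4), np.float64(29.4), np.float64(31.8)] 56.9 60.5 y,z of mean Q0,Q3 [478.1 -95.1  33.7]
481 [np.float64(34.8), np.float64(28.8), np.float64(31.2)] 55.8 59.4 y,z of mean Q0,Q3 [481.  -95.2  37.3]
484 [np.float64(34.1), np.float64(28.2), np.float64(30.6)] 54.8 58.3 y,z of mean Q0,Q3 [484.  -95.2  40.9]
487 [np.float64(33.4), np.float64(27.7), np.float64(30.0)] 53.7 57.1 y,z of mean Q0,Q3 [487.  -95.3  44.5]
490 [np.float64(32.7), np.float64(27.1), np.float64(29.4)] 52.6 56.0 y,z of mean Q0,Q3 [490.  -95.4  48.1]
493 [np.float64(32.1), np.float64(26.6), np.float64(28.8)] 51.5 54.8 y,z of mean Q0,Q3 [493.  -95.5  51.7]
496 [np.float64(31.4), np.float64(26.0), np.float64(28.2)] 50.5 53.7 y,z of mean Q0,Q3 [496.  -95.6  55.3]
499 [np.float64(30.7), np.float64(25.5), np.float64(27.6)] 49.4 52.5 y,z of mean Q0,Q3 [499.  -95.7  58.9]
502 [np.float64(30.1), np.float64(24.9), np.float64(27.0)] 48.3 51.4 y,z of mean Q0,Q3 [502.  -95.8  62.4]
505 [np.float64(29.4), np.float64(24.4), np.float64(26.4)] 47.2 50.3 y,z of mean Q0,Q3 [505.  -95.9  66. ]
508 [np.float64(28.7), np.float64(23.8), np.float64(25.8)] 46.2 49.1 y,z of mean Q0,Q3 [508.  -96.   69.6]
511 [np.float64(28.1), np.float64(23.3), np.float64(25.2)] 45.1 48.0 y,z of mean Q0,Q3 [511.  -96.   73.2]
mouth [549.  -96.8  60.9]
mouth [549.9 -96.9  62.6]
mouth [550.8 -96.9  64.3]
gp [522.1 -96.8  63.4] [315.9 282.4]
```

```bash
cat > pnp.py <<'E'
from h import *
from kin import *
def holes(fn,box,thr=80,a=(8,90)):
    g=cv2.cvtColor(cv2.imread('pics/%s.png'%fn),cv2.COLOR_BGR2GRAY); x0,y0,x1,y1=box; s=g[y0:y1,x0:x1]
    n,l,st,ce=cv2.connectedComponentsWithStats((s<thr).astype(np.uint8)); out=[]
    for i in range(1,n):
        if a[0]<st[i,4]<a[1]:
            yy,xx=np.nonzero(cv2.dilate((l==i).astype(np.uint8),np.ones((3,3)))); w=np.maximum(0,150.-s[yy,xx]); out.append(((w*xx).sum()/w.sum()+x0,(w*yy).sum()/w.sum()+y0,st[i,4]))
    return out
def solve(fn,px,obj,R0w,p0w):
    """px list, obj list hub-frame pts; init world rot/pos of hub. minimise reprojection"""
    KT=load(fn)
    def f(q):
        R=Ro.from_rotvec(q[:3])*R0w; return np.concatenate([proj(KT,R.apply(o)+q[3:]*1)-u for o,u in zip(obj,px)])
    r=least_squares(f,np.r_[0,0,0,p0w]); return Ro.from_rotvec(r.x[:3])*R0w, r.x[3:], r.fun
E
python3 - <<'E'
from pnp import *
np.set_printoptions(precision=2,suppress=True)
for f,b in [('w10',(270,160,365,225)),('w11',(270,165,365,240)),('w12',(270,170,365,240))]: print(f,np.array(holes(f,b)))
im=[cv2.resize(cv2.imread('pics/%s.png'%f)[160:310,260:375],None,fx=3.2,fy=3.8,interpolation=2) for f in ('w10','w12')]
cv2.imwrite('pics/cmp.png',np.hstack(im))
E
```

```text
w10 [[326.62 179.61  43.  ]
 [288.53 187.48  37.  ]
 [353.07 198.49  40.  ]
 [282.22 211.94  27.  ]]
w11 [[324.55 186.11   9.  ]
 [289.66 194.9   44.  ]
 [283.07 222.08  31.  ]]
w12 [[289.3  197.85  41.  ]
 [283.26 225.69  29.  ]]
```

View pics/cmp.png

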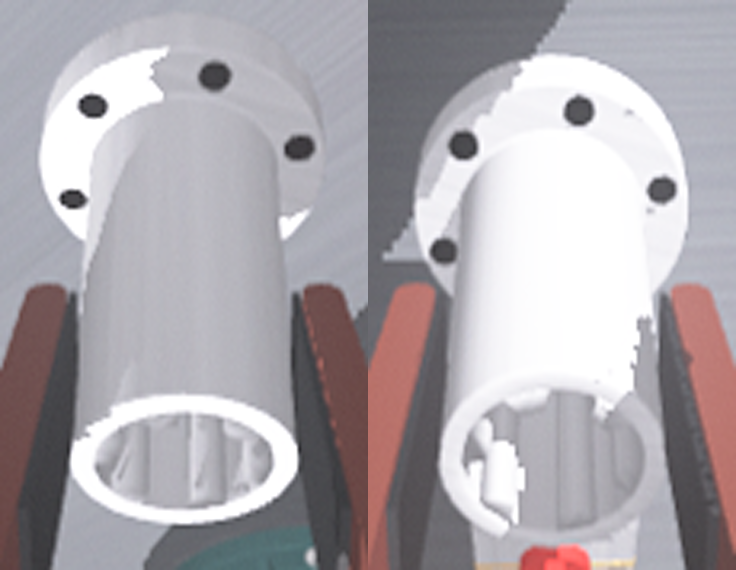

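Run:
```python
from pnp import *
np.set_printoptions(precision=2,suppress=True)
Rh=26.5
def obj(k): return [np.r_[Rh*az(60*i)[:2],-30.] for i in k]+[np.array([0,0,30.])]
m=az(-1.9); 
for fn,px,gz in [('w10',[(282.2,211.9),(288.5,187.5),(326.6,179.6),(353.1,198.5),(317.8,281)],None),('w12',[(283.4,225.7),(289.4,198),(326.3,189),(351.9,209.7),(317.5,280.5)],1)]:
    if fn=='w12':
        y=Z; mm=m; p0=np.array([521,-96.6,62])
    else:
        mm=Z; p0=np.array([512,-352,190.]); y=az(0)
    best=None
    for a in range(0,60,15):
      for sgn in (1,-1):
        x=np.cross(mm,y) ; 
        R0=Ro.from_rotvec(mm*np.radians(a))*Ro.from_matrix(np.c_[y,np.cross(mm,y),mm])
        for sh in range(6):
            ob=obj([(sh+sgn*i)%6 for i in range(4)])
            try: R,p,f=solve(fn,px,ob,R0,p0)
            except Exception: continue
            if best is None or (f@f)<best[2]@best[2]: best=(R,p,f)
    R,p,f=best; zz=R.apply(Z); print(fn,'axis',zz,'p',p,'res',f)
    for k in range(6): pass
    xs=[R.apply(az(60*k)) for k in range(6)]
    print('slots',np.array(xs))
```

```text
w10 axis [-0.01  0.    1.  ] p [ 511.63 -350.9   194.64] res [ 0.12  0.18  0.31 -0.12  0.04 -0.17 -0.4  -0.1  -0.06  0.2 ]
slots [[ 0.53 -0.85  0.01]
 [ 1.    0.03  0.01]
 [ 0.47  0.88  0.  ]
 [-0.53  0.85 -0.01]
 [-1.   -0.03 -0.01]
 [-0.47 -0.88 -0.  ]]
w12 axis [ 0.97 -0.03  0.23] p [523.6  -96.15  59.96] res [ 0.07  0.29  0.62 -0.34 -0.39 -0.34 -0.32  0.18  0.01  0.2 ]
slots [[ 0.04 -0.96 -0.27]
 [ 0.21 -0.25 -0.95]
 [ 0.17  0.72 -0.68]
 [-0.04  0.96  0.27]
 [-0.21  0.25  0.95]
 [-0.17 -0.72  0.68]]
```

play_rows --increments "-3 0 6 0 0.05 0 220;-5.5 0 5 0 0.105 0 220;-5.5 0 4.5 0 0.105 0 220;-5.5 0 2 0 0.105 0 220;-5.5 0 0 0 0.105 0 220;-5.5 0 0 0 0.105 0 220"

```text
clock: 14.65
tcp_pos: [501.0, -96.2, 55.1]
tool_rot: [-0.034, -1.99, -0.017]
ft_force: [2.7, 2.5, 0.1]
finger_gap: 39.6
```

Run:
```python
from h import *
np.set_printoptions(precision=2,suppress=True)
o=ctrl.observe(); print(o['tcp_pos'],o['ft_force'],o['moment'],o['joint_pos'])
```

```text
[500.99 -96.22  55.06] [2.75 2.45 0.13] [ 0.19 -0.59 -0.4 ] [-0.2   1.13  0.92 -0.19  2.22 -1.76]
```

Run:
```python
from pnp import *
snap('wrist','w13')
a=cv2.imread('pics/w13.png')[160:360,245:390]; cv2.imwrite('pics/w13c.png',cv2.resize(a,None,fx=4,fy=3,interpolation=2))
```

```text
(no output)
```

View pics/w13c.png

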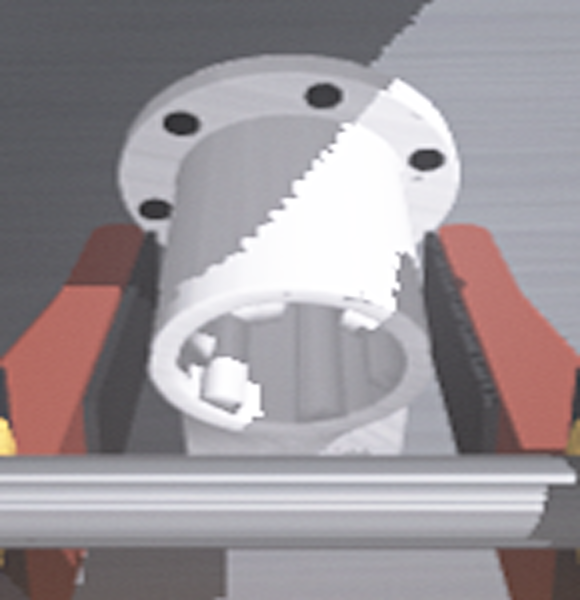

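```bash
cat >> pnp.py <<'E'
def hubpose(fn,px,mm,p0,Rh=26.5,y=Z,holez=-30.,extra=((0,0,30.),)):
    """px: consecutive holes (order along circle) then extra points"""
    best=None; n=len(px)-len(extra)
    for a in range(0,60,15):
      for sgn in (1,-1):
        R0=Ro.from_rotvec(mm*np.radians(a))*Ro.from_matrix(np.c_[y,np.cross(mm,y),mm])
        for sh in range(6):
            ob=[np.r_[Rh*az(60*((sh+sgn*i)%6))[:2],holez] for i in range(n)]+[np.array(e,float) for e in extra]
            R,p,f=solve(fn,px,ob,R0,p0)
            if R.apply(Z)@mm>.7 and (best is None or (f@f)<best[2]@best[2]): best=(R,p,f)
    return best
E
python3 - <<'E'
from pnp import *
np.set_printoptions(precision=2,suppress=True)
R,p,f=hubpose('w13',[(283.75,229.7),(290.5,201.3),(325.75,192),(351.75,213),(317.5,281.7)],az(-1.9),np.array([519,-96.6,60.]))
print(R.apply(Z),p,f); print(np.array([R.apply(az(60*k)) for k in range(6)]))
E
```

```text
[ 0.99 -0.03  0.17] [519.58 -95.96  57.4 ] [ 0.26  0.11 -0.11 -0.21  0.06 -0.14 -0.24  0.17  0.03  0.07]
[[-0.15  0.24  0.96]
 [-0.13 -0.72  0.68]
 [ 0.02 -0.96 -0.28]
 [ 0.15 -0.24 -0.96]
 [ 0.13  0.72 -0.68]
 [-0.02  0.96  0.28]]
```

play_rows --increments "0 0 -2 0 0 0 220;0 0 -3 0 0 0 220;0 0 -4 0 0 0 220;0 0 -4.5 0 0 0 220;0 0 -4.5 0 0 0 220"

```text
clock: 15.2
tcp_pos: [501.5, -96.1, 51.7]
tool_rot: [-0.034, -1.991, -0.017]
ft_force: [6.6, 2.6, 4.9]
finger_gap: 39.7
```

Run:
```python
from pnp import *
np.set_printoptions(precision=2,suppress=True)
snap('wrist','w14')
o=ctrl.observe(); print(o['tcp_pos'],o['ft_force'],o['moment'],o['clock'])
a=cv2.imread('pics/w14.png')[160:360,245:390]; cv2.imwrite('pics/w14c.png',cv2.resize(a,None,fx=4,fy=3,interpolation=2))
```

```text
[501.52 -96.14  51.7 ] [6.89 2.66 5.12] [ 0.21  0.07 -0.51] 15.25
```

View pics/w14c.png

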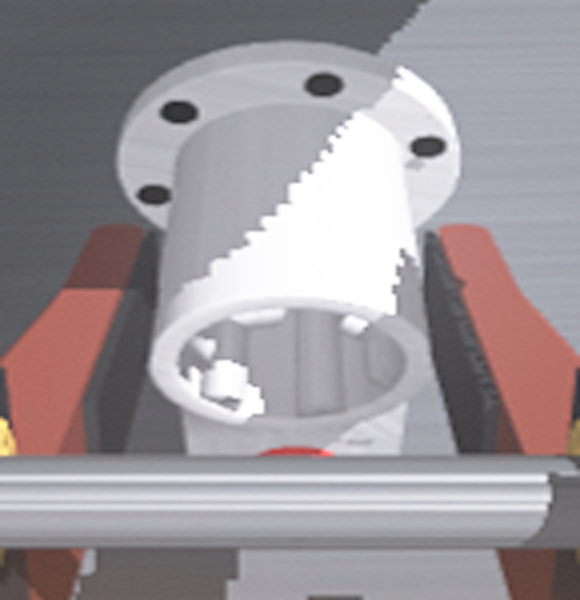

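play_rows --increments "0 0 -1.5 0 0 0 220;0 0 -2.5 0 0 0 220;0 0 -3.5 0 0 0 220;0 0 -3.5 0 0 0 220"

```text
clock: 15.65
tcp_pos: [502.1, -96.1, 49.7]
tool_rot: [-0.034, -1.991, -0.016]
ft_force: [7.6, 2.4, 7.2]
finger_gap: 39.9
```

Run:
```python
from pnp import *
np.set_printoptions(precision=2,suppress=True)
snap('wrist','w15')
o=ctrl.observe(); print(o['tcp_pos'],o['ft_force'],o['moment'],o['clock'])
a=cv2.imread('pics/w15.png')[160:360,245:390]; cv2.imwrite('pics/w15c.png',cv2.resize(a,None,fx=4,fy=3,interpolation=2))
```

```text
[502.11 -96.07  49.7 ] [7.04 2.88 8.37] [ 0.19  0.35 -0.44] 15.7
```

View pics/w15c.png

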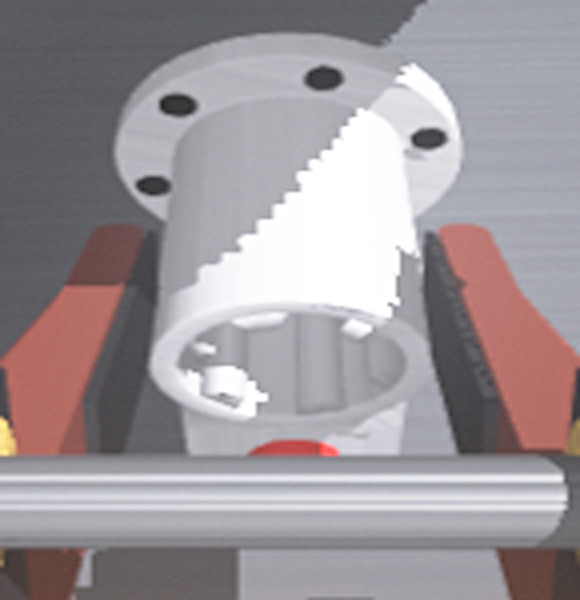

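Run:
```python
from pnp import *
np.set_printoptions(precision=3,suppress=True)
c=lambda a,b:(a/4+245,b/3+160)
R,p,f=hubpose('w15',[c(153,186),c(178,104.5),c(324,78),c(429,138),c(291,363)],az(-1.9),np.array([519,-96.6,56.]))
print(R.apply(Z),p,f)
```

```text
[ 0.998 -0.024  0.057] [519.795 -95.767  55.129] [ 0.191  0.089  0.134 -0.127 -0.067 -0.284 -0.283  0.194  0.026  0.122]
```

play_rows --increments "0 0 0 0 0 0 180;0 0 0 0 0 0 120;0 0 0 0 0 0 60;0 0 0 0 0 0 0;0 0 0 0 0 0 0;0 0 0 0 0 0 0"

```text
clock: 16.3
tcp_pos: [502.0, -96.2, 49.5]
tool_rot: [-0.035, -1.991, -0.016]
ft_force: [-1.0, -0.5, 0.2]
finger_gap: 75.1
```

Run:
```python
from pnp import *
np.set_printoptions(precision=2,suppress=True)
snap('wrist','w16')
o=ctrl.observe(); print(o['tcp_pos'],o['ft_force'],o['moment'],o['clock'],o['finger_gap'])
a=cv2.imread('pics/w16.png')[160:360,245:390]; cv2.imwrite('pics/w16c.png',cv2.resize(a,None,fx=4,fy=3,interpolation=2))
q0=o['joint_pos']
# lift then regrasp-from-above pose: jaw az -91.9 (j6 + ), above hub_mid
up=ik(o['tcp_pos']+[0,0,110],Ro.from_rotvec(o['tool_rot']),q0)
ab=ik(np.array([519.5,-96.3,160]),frame(az(-91.9),-Z),[-.3,.3,1.6,0,1.2,1.3]); print(up,ab)
qq=plan([q0,up[0],ab[0]]); print(len(qq)); show(q0,qq,0)
for q in qq: 
  p,R=fk(q,P0); print((p+R.apply([82,0,-197])).round(0),end='')
```

```text
[502.04 -96.14  49.56] [0.79 1.34 1.04] [ 0.05 -0.31  0.  ] 16.35 78.69944660842928
(array([-0.2 ,  1.02,  0.91, -0.22,  2.34, -1.79]), np.float64(6.4306276099594475e-09), np.float64(2.1644284695538113e-08)) (array([-0.31,  0.29,  1.7 , -0.  ,  1.16,  1.29]), np.float64(2.5757345681048144e-10), np.float64(2.3663424680035775e-10))
27
CALL 0
2 -1 36 -0.000 0.000 0.001 0;2 -1 73 -0.000 0.000 0.001 0;1 -0 109 -0.000 -0.000 0.000 0;-2 -2 106 -0.113 -0.044 -0.053 0;-4 -4 104 -0.224 -0.088 -0.113 0;-5 -6 101 -0.332 -0.131 -0.178 0;-6 -7 98 -0.438 -0.173 -0.249 0;-7 -8 96 -0.542 -0.213 -0.326 0;-8 -9 94 -0.642 -0.251 -0.408 0;-8 -9 92 -0.740 -0.287 -0.496 0;-8 -10 90 -0.834 -0.319 -0.589 0;-7 -10 88 -0.925 -0.348 -0.688 0
  end tcp [ 493.8 -105.6  138.7] minz 87.0
CALL 1
1 0 -1 -0.083 -0.044 -0.101 0;2 0 -2 -0.162 -0.087 -0.205 0;3 1 -3 -0.236 -0.130 -0.315 0;4 1 -3 -0.306 -0.171 -0.428 0;6 2 -3 -0.371 -0.211 -0.545 0;8 3 -2 -0.431 -0.248 -0.666 0;10 4 -1 -0.487 -0.284 -0.791 0;12 4 0 -0.537 -0.316 -0.919 0;14 5 2 -0.583 -0.345 -1.051 0;16 6 4 -0.623 -0.371 -1.185 0;18 7 7 -0.657 -0.392 -1.323 0;20 8 10 -0.686 -0.408 -1.463 0
  end tcp [513.8 -98.  148.4] minz 136.0
CALL 2
2 1 3 -0.021 -0.046 -0.135 0;4 1 7 -0.036 -0.092 -0.270 0;6 2 12 -0.046 -0.137 -0.407 0
  end tcp [519.5 -96.3 160. ] minz 152.0
[ 649. -100.  242.][ 649. -101.  278.][ 648. -100.  315.][639. -92. 318.][630. -84. 320.][623. -76. 321.][616. -68. 320.][611. -60. 319.][606. -53. 317.][603. -47. 315.][601. -41. 312.][601. -37. 310.][601. -33. 308.][602. -30. 306.][604. -29. 304.][607. -29. 303.][610. -31. 304.][613. -33. 305.][616. -37. 307.][618. -42. 310.][619. -48. 315.][620. -55. 320.][619. -63. 326.][617. -71. 333.][614. -80. 341.][609. -90. 349.][601. -99. 357.]
```

View pics/w16c.png

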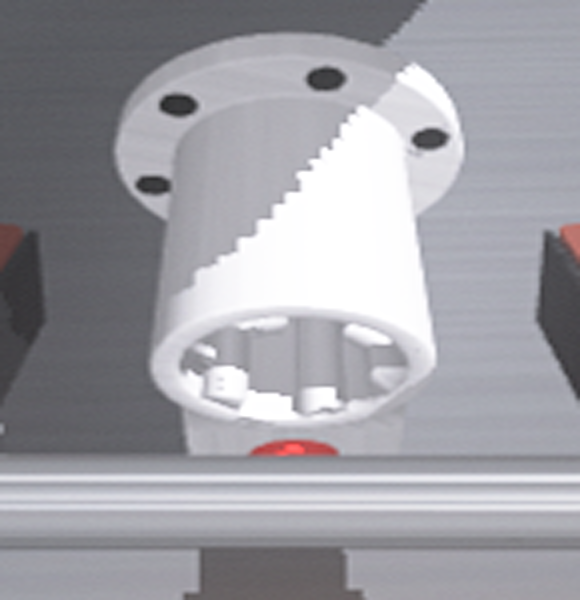

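play_rows --increments "2 -1 36 0 0 0.001 0;2 -1 73 0 0 0.001 0;1 0 109 0 0 0 0;-2 -2 106 -0.113 -0.044 -0.053 0;-4 -4 104 -0.224 -0.088 -0.113 0;-5 -6 101 -0.332 -0.131 -0.178 0;-6 -7 98 -0.438 -0.173 -0.249 0;-7 -8 96 -0.542 -0.213 -0.326 0;-8 -9 94 -0.642 -0.251 -0.408 0;-8 -9 92 -0.740 -0.287 -0.496 0;-8 -10 90 -0.834 -0.319 -0.589 0;-7 -10 88 -0.925 -0.348 -0.688 0"

```text
clock: 17.55
tcp_pos: [495.0, -106.3, 137.6]
tool_rot: [-1.383, -2.063, 0.481]
ft_force: [-1.1, -0.1, -0.1]
finger_gap: 87.9
```

play_rows --increments "1 0 -1 -0.083 -0.044 -0.101 0;2 0 -2 -0.162 -0.087 -0.205 0;3 1 -3 -0.236 -0.130 -0.315 0;4 1 -3 -0.306 -0.171 -0.428 0;6 2 -3 -0.371 -0.211 -0.545 0;8 3 -2 -0.431 -0.248 -0.666 0;10 4 -1 -0.487 -0.284 -0.791 0;12 4 0 -0.537 -0.316 -0.919 0;14 5 2 -0.583 -0.345 -1.051 0;16 6 4 -0.623 -0.371 -1.185 0;18 7 7 -0.657 -0.392 -1.323 0;20 8 10 -0.686 -0.408 -1.463 0"

```text
clock: 18.75
tcp_pos: [514.9, -98.3, 148.0]
tool_rot: [-3.043, -0.561, 0.211]
ft_force: [0.2, -0.2, -0.5]
finger_gap: 87.9
```

play_rows --increments "2 1 3 -0.021 -0.046 -0.135 0;4 1 7 -0.036 -0.092 -0.270 0;6 2 12 -0.046 -0.137 -0.407 0;6 2 12 -0.046 -0.137 -0.407 0;6 2 12 -0.046 -0.137 -0.407 0;6 2 12 -0.046 -0.137 -0.407 0"

```text
clock: 19.35
tcp_pos: [521.1, -96.4, 159.8]
tool_rot: [3.138, -0.064, -0.001]
ft_force: [0.4, 0.3, 0.7]
finger_gap: 87.4
```

Run:
```python
from pnp import *
np.set_printoptions(precision=3,suppress=True)
snap('wrist','w17')
o=ctrl.observe(); print(o['clock'],o['tcp_pos'],o['tool_rot'],o['joint_pos'])
y=Ro.from_rotvec(o['tool_rot']).apply([0,1,0]); print('jaw az',np.degrees(np.arctan2(y[1],y[0])))
```

```text
19.4 [521.19  -96.369 159.731] [ 3.138 -0.065 -0.001] [-0.311  0.288  1.696 -0.003  1.158  1.302]
jaw az -92.35798923952937
```

View pics/w17.png

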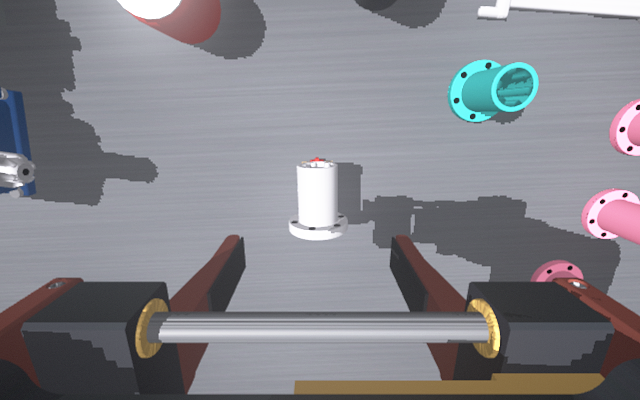

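Run:
```python
from pnp import *
np.set_printoptions(precision=1,suppress=True)
KT=load('w17')
for n,P in dict(mouthtop=[549.8,-97,76],flintop=[489.8,-95,76],flrimtop=[489.8,-95,87]).items(): print(n,proj(KT,P))
a=cv2.imread('pics/w17.png')[145:245,270:365]; cv2.imwrite('pics/w17c.png',cv2.resize(a,None,fx=6,fy=6,interpolation=2))
```

```text
mouthtop [317.1 168.7]
flintop [317.5 226.9]
flrimtop [317.6 231.1]
```

View pics/w17c.png

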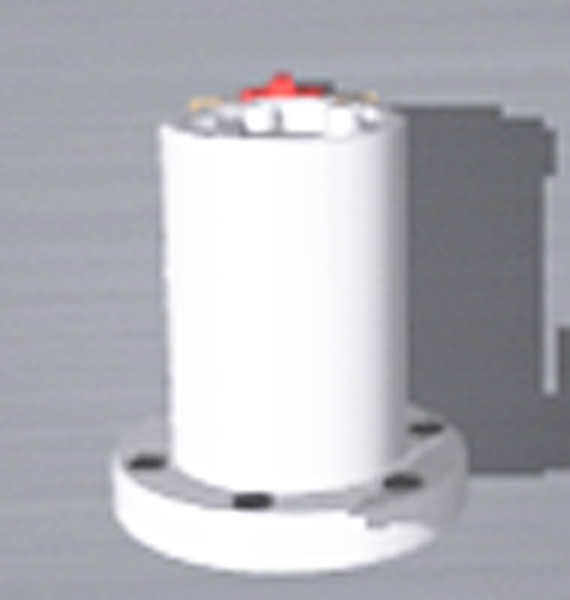

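Run:
```python
from pnp import *
np.set_printoptions(precision=1,suppress=True)
KT=load('w17'); m=az(-1.9); e=np.cross(m,Z)  # e -> -y side
for x in (489,490.5):
  c0=np.array([x,-95.5,55.2])
  for q in [(147,462),(255,500),(402,483),(425,428)]:
    o,r=ray(KT,q[0]/6+270,q[1]/6+145); P=o+r*(m@(c0-o))/(m@r)-c0; a=np.degrees(np.arctan2(P[2],P@e)); print(round(a,1),round(a%60,1),round(np.hypot(P[2],P@e),1),end=' | ')
  print()
```

```text
170.4 50.4 25.5 | 104.1 44.1 23.2 | 38.1 38.1 25.0 | -25.3 34.7 28.6 | 
161.8 41.8 26.1 | 101.9 41.9 26.8 | 44.6 44.6 27.3 | -17.6 42.4 26.8 |
```

play_rows --increments "-6 0 -40 0 0 0.008 0;-12.5 0.2 -75 0 0 0.008 0;-12.5 0.2 -105 0 0 0.008 0;-12.5 0.2 -119 0 0 0.008 0;-12.5 0.2 -119.5 0 0 0.008 0;-12.5 0.2 -119.5 0 0 0.008 60;-12.5 0.2 -119.5 0 0 0.008 140;-12.5 0.2 -119.5 0 0 0.008 220;-12.5 0.2 -119.5 0 0 0.008 220;-12.5 0.2 -119.5 0 0 0.008 220;-12.5 0.2 -119.5 0 0 0.008 220;-12.5 0.2 -119.5 0 0 0.008 220" --force 60

```text
clock: 20.6
tcp_pos: [508.7, -96.2, 40.4]
tool_rot: [3.138, -0.052, -0.0]
ft_force: [0.3, -0.2, -0.5]
finger_gap: 35.2
```

Run:
```python
from pnp import *
np.set_printoptions(precision=3,suppress=True)
snap('wrist','w18')
o=ctrl.observe(); print(o['clock'],o['tcp_pos'],o['tool_rot'],o['ft_force'],o['moment'],o['finger_gap'])
a=cv2.imread('pics/w18.png')[130:330,220:420]; cv2.imwrite('pics/w18c.png',cv2.resize(a,None,fx=3,fy=3,interpolation=2))
```

```text
20.65 [508.657 -96.175  40.314] [ 3.138 -0.052 -0.001] [ 0.227  0.08  -0.868] [0.001 0.121 0.   ] 31.228274756145364
```

View pics/w18c.png

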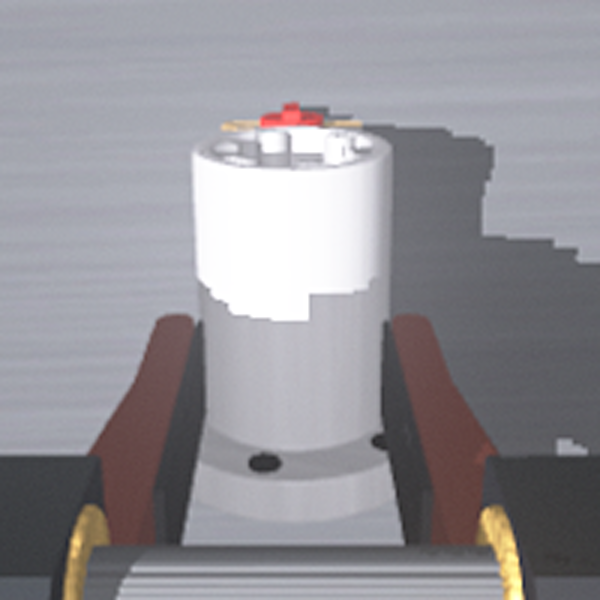

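play_rows --increments "0 0 0 0 0 0 220;0 0 0 0 0 0 220;0 0 0 0 0 0 220" --force 45

```text
clock: 20.95
tcp_pos: [508.7, -96.2, 40.3]
tool_rot: [3.139, -0.052, -0.001]
ft_force: [-0.0, 0.4, -0.3]
finger_gap: 12.2
```

Run:
```python
from pnp import *
np.set_printoptions(precision=3,suppress=True)
snap('wrist','w19')
o=ctrl.observe(); print(o['clock'],o['tcp_pos'],o['tool_rot'],o['ft_force'],o['moment'],o['finger_gap'])
a=cv2.imread('pics/w19.png'); cv2.imwrite('pics/w19c.png',cv2.resize(a[130:400,160:480],None,fx=2.4,fy=2.2,interpolation=2))
```

```text
21.0 [508.666 -96.173  40.273] [ 3.139 -0.052 -0.001] [ 0.216 -0.181 -0.21 ] [-0.048  0.142 -0.046] 12.449312445009078
```

View pics/w19c.png

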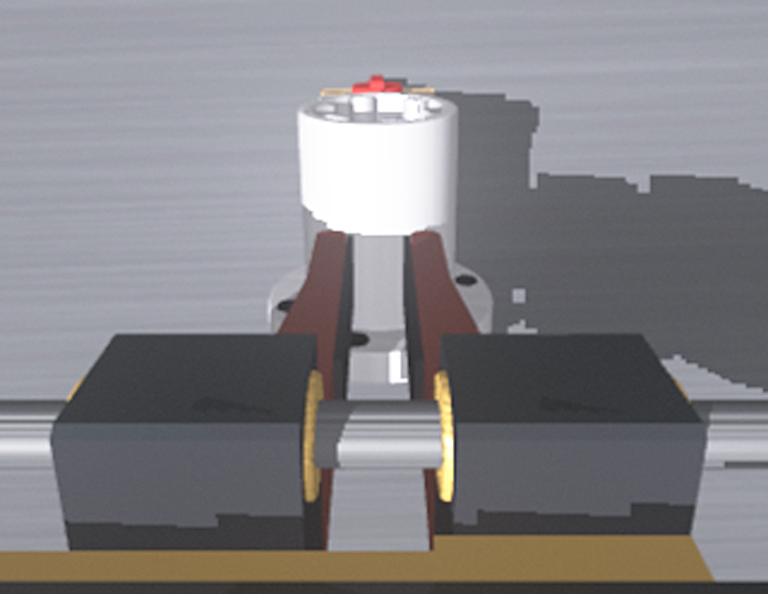

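Run:
```python
from pnp import *
a,_=snap('scene','s19'); b,_=snap('top','t19')
A=cv2.imread('pics/s19.png')[150:260,240:400];B=cv2.imread('pics/t19.png')[180:270,270:400]
cv2.imwrite('pics/s19c.png',cv2.resize(A,None,fx=4.8,fy=4.8,interpolation=2));cv2.imwrite('pics/t19c.png',cv2.resize(B,None,fx=5,fy=5,interpolation=2))
```

```text
(no output)
```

View pics/s19c.png

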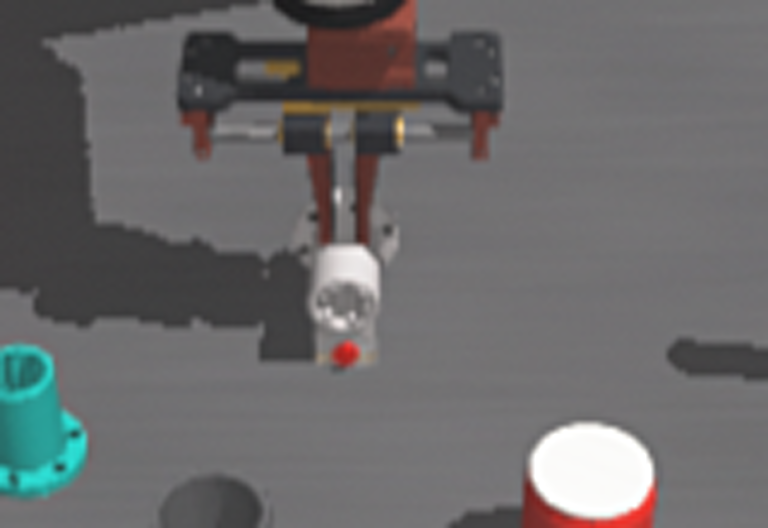

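View pics/t19c.png

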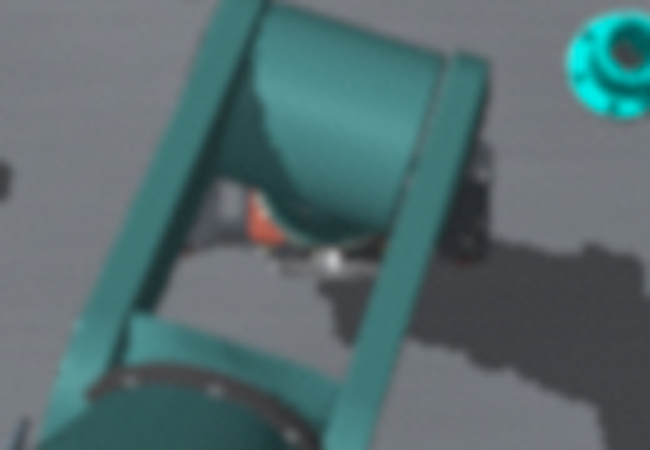

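Run:
```python
from pnp import *
np.set_printoptions(precision=1,suppress=True)
for f in ('w18','w19'):
    KT=load(f)
    for P in ([518.7,-96,40],[518.7,-96,71],[518.7,-110,40],[518.7,-110,71],[518.7,-117,40],[508.7,-96,40],[498.7,-96,40],[518.7,-102,71],[550,-97,75]): print(f,P,proj(KT,P))
a=cv2.imread('pics/w19.png'); cv2.imwrite('pics/w19d.png',cv2.resize(a[160:310,250:390],None,fx=5,fy=4,interpolation=2))
```

```text
w18 [518.7, -96, 40] [317.4 217. ]
w18 [518.7, -96, 71] [317.6 234.6]
w18 [518.7, -110, 40] [337.1 216.4]
w18 [518.7, -110, 71] [340.5 233.8]
w18 [518.7, -117, 40] [347.  216.1]
w18 [508.7, -96, 40] [317.9 230.1]
w18 [498.7, -96, 40] [318.3 242.8]
w18 [518.7, -102, 71] [327.4 234.2]
w18 [550, -97, 75] [317.5 186.3]
w19 [518.7, -96, 40] [317.4 217. ]
w19 [518.7, -96, 71] [317.6 234.5]
w19 [518.7, -110, 40] [337.2 216.4]
w19 [518.7, -110, 71] [340.6 233.8]
w19 [518.7, -117, 40] [347. 216.]
w19 [508.7, -96, 40] [317.9 230.1]
w19 [498.7, -96, 40] [318.4 242.8]
w19 [518.7, -102, 71] [327.5 234.2]
w19 [550, -97, 75] [317.6 186.3]
```

View pics/w19d.png

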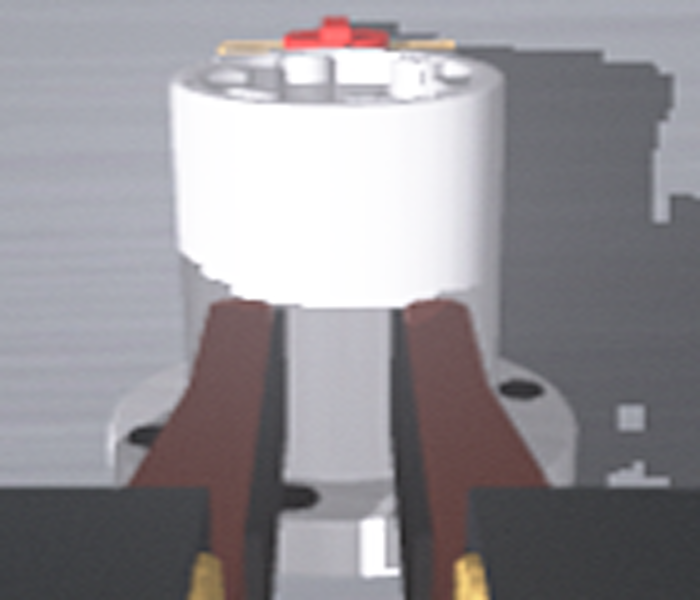

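Run:
```python
from pnp import *
np.set_printoptions(precision=1,suppress=True)
KT=load('scene0')
for P in ([518.7,-96,40],[518.7,-96,71],[518.7,-96,77],[489,-96,75],[550,-96,75],[550,-96,54]): 
    u=proj(KT,P); print(P,u,'crop',(u-[240,150])*4.8)
o=ctrl.observe(); print(o['joint_pos'],fk(o['joint_pos'],P0)[0],o['tcp_pos'])
```

```text
[518.7, -96, 40] [312.  209.4] crop [345.5 284.9]
[518.7, -96, 71] [311.8 201.3] crop [344.6 246. ]
[518.7, -96, 77] [311.7 199.7] crop [344.4 238.4]
[489, -96, 75] [311.7 193.5] crop [344.1 208.6]
[550, -96, 75] [311.8 207.6] crop [344.8 276.4]
[550, -96, 54] [312.  213.1] crop [345.4 303.1]
[-0.3  0.4  1.8 -0.   0.9  1.3] [508.7 -96.2  40.3] [508.7 -96.2  40.3]
```

play_rows --increments "0 0 0 0 0 0 200;0 0 0 0 0 0 180" --force 5

```text
clock: 21.3
tcp_pos: [508.7, -96.1, 40.2]
tool_rot: [3.139, -0.052, -0.001]
ft_force: [-0.4, 0.0, 0.4]
finger_gap: 23.1
```

Run:
```python
from pnp import *
np.set_printoptions(precision=3,suppress=True)
snap('wrist','w20')
o=ctrl.observe(); print(o['clock'],o['tcp_pos'],o['tool_rot'],o['ft_force'],o['moment'],o['finger_gap'])
a=cv2.imread('pics/w20.png'); cv2.imwrite('pics/w20d.png',cv2.resize(a[160:310,250:390],None,fx=5,fy=4,interpolation=2))
```

```text
21.35 [508.651 -96.164  40.269] [ 3.139 -0.052 -0.001] [ 0.425 -0.471  0.178] [-0.011  0.175 -0.012] 24.81551545258902
```

View pics/w20d.png

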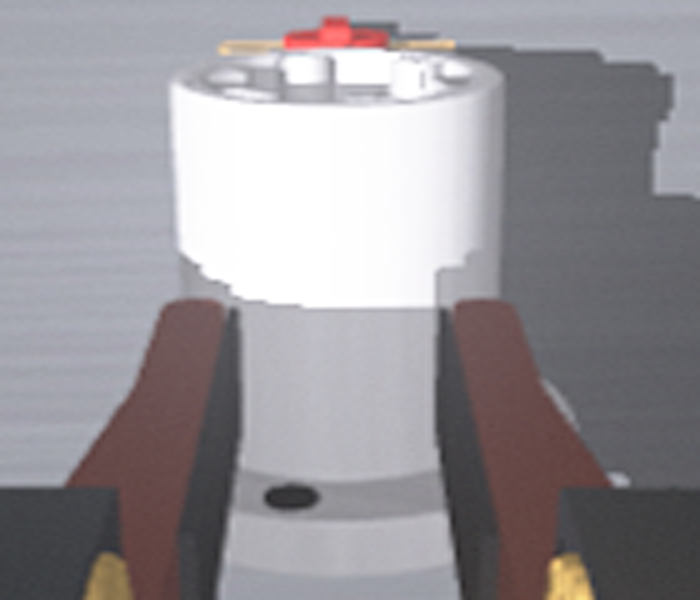

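play_rows --increments "0 0 0 0 0 0 160;0 0 0 0 0 0 150;0 0 0 0 0 0 150" --force 3

```text
clock: 21.65
tcp_pos: [508.7, -96.1, 40.3]
tool_rot: [3.139, -0.052, -0.001]
ft_force: [-0.2, -0.4, 0.4]
finger_gap: 36.2
```

Run:
```python
from pnp import *
np.set_printoptions(precision=3,suppress=True)
snap('wrist','w21')
o=ctrl.observe(); print(o['clock'],o['tcp_pos'],o['ft_force'],o['moment'],o['finger_gap'])
a=cv2.imread('pics/w21.png'); cv2.imwrite('pics/w21d.png',cv2.resize(a[160:310,250:390],None,fx=5,fy=4,interpolation=2))
```

```text
21.7 [508.672 -96.156  40.274] [-0.016 -0.035 -0.256] [-0.012  0.127 -0.015] 36.10402319510658
```

View pics/w21d.png

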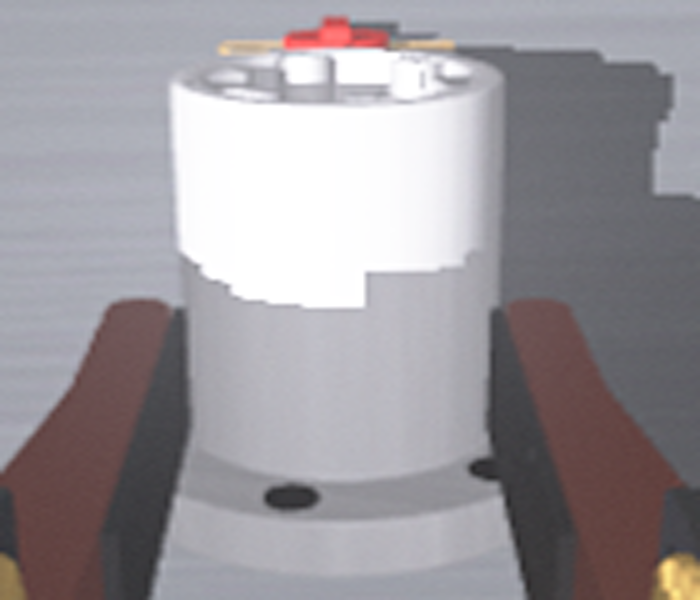

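play_rows --increments "0 0 0 0 0 0 100;0 0 0 0 0 0 40;0 0 0 0 0 0 0;0 0 0 0 0 0 0;0 0 0 0 0 0 0;0 0 -10 0 0 0 0;0 0 -22 0 0 0 0;0 0 -30 0 0 0 0;0 0 -34 0 0 0 0;0 0 -34 0 0 0 0" --force 40

```text
clock: 22.7
tcp_pos: [507.9, -95.9, 5.2]
tool_rot: [3.139, -0.052, -0.004]
ft_force: [-0.2, -0.4, 1.0]
finger_gap: 87.8
```

Run:
```python
from pnp import *
np.set_printoptions(precision=3,suppress=True)
snap('wrist','w22'); snap('scene','s22')
o=ctrl.observe(); print(o['clock'],o['tcp_pos'],o['tool_rot'],o['ft_force'],o['moment'],o['finger_gap'])
A=cv2.imread('pics/s22.png')[150:260,240:400];
cv2.imwrite('pics/s22c.png',cv2.resize(A,None,fx=4.8,fy=4.8,interpolation=2))
```

```text
22.8 [508.649 -96.165   6.097] [ 3.139 -0.052 -0.001] [-0.26  -0.227 -0.552] [ 0.009  0.114 -0.035] 87.78597554963527
```

View pics/w22.png

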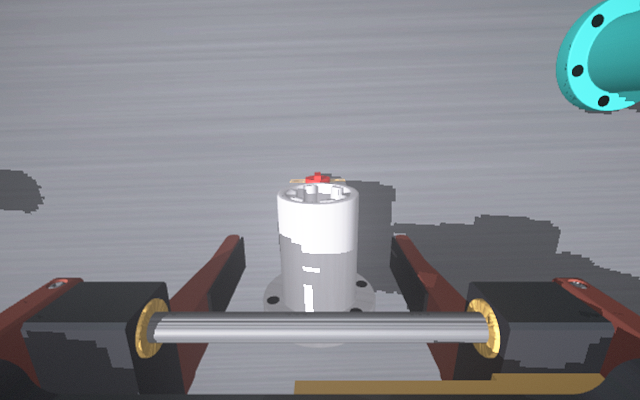

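View pics/s22c.png

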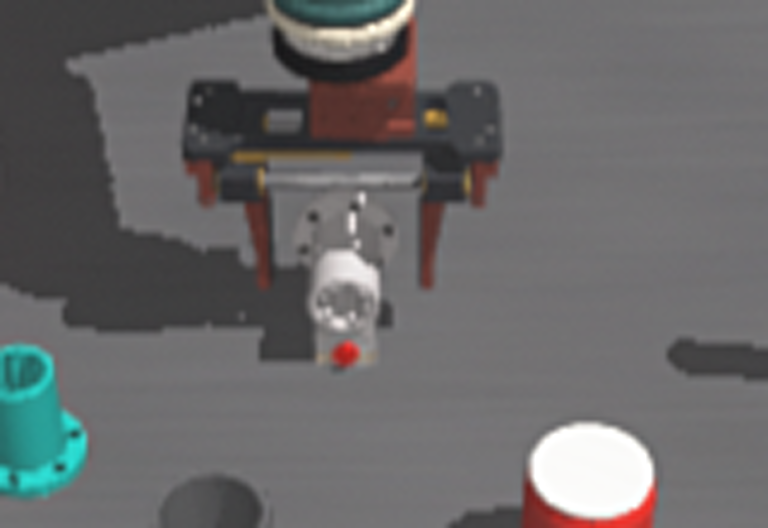

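play_rows --increments "0 0 0 0 0 0 50;0 0 0 0 0 0 100;0 0 0 0 0 0 150;0 0 0 0 0 0 200;0 0 0 0 0 0 200;0 0 0 0 0 0 200;0 0 0 0 0 0 200;0 0 0 0 0 0 200" --force 40

```text
clock: 23.6
tcp_pos: [508.7, -96.6, 6.2]
tool_rot: [3.138, -0.052, -0.001]
ft_force: [-0.5, -4.0, 1.3]
finger_gap: 41.3
```

Run:
```python
from pnp import *
np.set_printoptions(precision=3,suppress=True)
snap('wrist','w23')
o=ctrl.observe(); print(o['clock'],o['tcp_pos'],o['tool_rot'],o['ft_force'],o['moment'],o['finger_gap'])
```

```text
23.65 [508.688 -96.569   6.184] [ 3.138 -0.052 -0.001] [-0.852 -3.516  2.039] [-0.538  0.314  0.096] 41.3501614591379
```

View pics/w23.png

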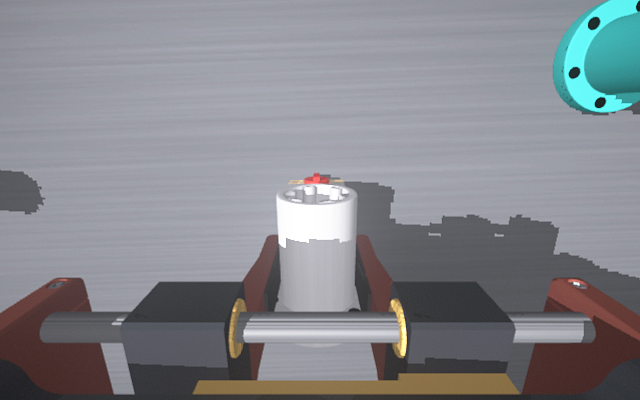

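Run:
```python
from pnp import *
np.set_printoptions(precision=3,suppress=True)
o=ctrl.observe(); q0=o['joint_pos']
up=ik(o['tcp_pos']+[0,0,130],Ro.from_rotvec(o['tool_rot']),q0)
tg=ik(np.array([550.1,85.8,152.]),frame(az(-10),-Z),[-.1,.3,1.7,0,1.1,.2]); print(up,tg)
qq=plan([q0,up[0]]); print(len(qq)); show(q0,qq,200)
qq=plan([up[0],tg[0]]); print(len(qq)); show(up[0],qq,200)
```

```text
(array([-0.318,  0.298,  1.749, -0.004,  1.094,  1.287]), np.float64(1.200838771199766e-08), np.float64(1.0723546544942395e-08)) (array([0.031, 0.333, 1.648, 0.   , 1.16 , 0.205]), np.float64(3.874095853401431e-11), np.float64(8.310543929572561e-11))
3
CALL 0
4 -1 42 -0.000 0.000 -0.000 200;4 -1 85 -0.000 0.000 -0.000 200;-0 0 130 0.000 0.000 -0.000 200
  end tcp [508.7 -96.6 136.2] minz 48.0
10
CALL 0
7 17 2 0.000 0.000 0.143 200;13 34 3 0.001 0.000 0.286 200;19 52 5 0.001 0.001 0.429 200;24 69 6 0.001 0.001 0.572 200;29 88 8 0.002 0.001 0.715 200;33 106 9 0.002 0.001 0.858 200;36 125 11 0.002 0.001 1.000 200;38 144 13 0.003 0.001 1.143 200;40 163 14 0.003 0.002 1.286 200;41 182 16 0.003 0.002 1.429 200
  end tcp [550.1  85.8 152. ] minz 138.0
```

play_rows --increments "0 0 15 0 0 0 200;0 0 40 0 0 0 200;0 0 75 0 0 0 200;0 0 110 0 0 0 200;0 0 130 0 0 0 200;0 0 130 0 0 0 200"

```text
clock: 24.25
tcp_pos: [510.4, -96.7, 138.3]
tool_rot: [3.137, -0.052, 0.006]
ft_force: [0.0, -0.8, -5.2]
finger_gap: 41.4
```

play_rows --increments "7 17 2 0 0 0.143 200;13 34 3 0.001 0 0.286 200;19 52 5 0.001 0.001 0.429 200;24 69 6 0.001 0.001 0.572 200;29 88 8 0.002 0.001 0.715 200;33 106 9 0.002 0.001 0.858 200;36 125 11 0.002 0.001 1.0 200;38 144 13 0.003 0.001 1.143 200;40 163 14 0.003 0.002 1.286 200;41 182 16 0.003 0.002 1.429 200;41 182 16 0.003 0.002 1.429 200;41 182 16 0.003 0.002 1.429 200"

```text
clock: 25.45
tcp_pos: [549.9, 85.4, 152.4]
tool_rot: [-2.405, -2.015, -0.001]
ft_force: [-0.0, -0.8, -5.0]
finger_gap: 41.5
```

Run:
```python
from pnp import *
np.set_printoptions(precision=3,suppress=True)
snap('wrist','w24')
o=ctrl.observe(); print(o['clock'],o['tcp_pos'],o['tool_rot'],o['ft_force'],o['moment'],o['finger_gap'],np.abs(o['joint_vel']).max())
a=cv2.imread('pics/w24.png'); cv2.imwrite('pics/w24c.png',cv2.resize(a[60:340,230:410],None,fx=3.4,fy=2.1,interpolation=2))
```

```text
25.5 [550.175  84.873 152.695] [-2.406 -2.014 -0.002] [-0.28  -0.125 -5.041] [-0.092  0.076  0.003] 41.2415350960625 0.012290448561983526
```

View pics/w24.png

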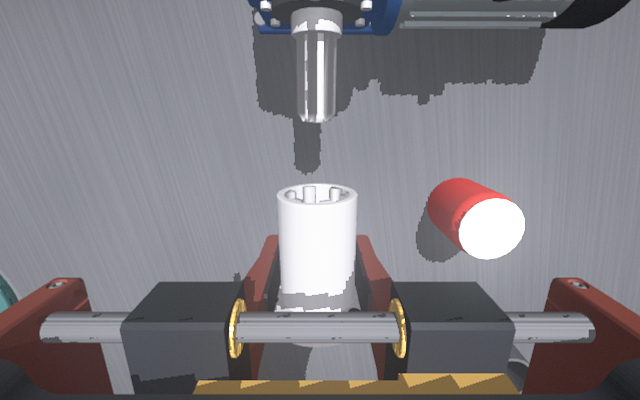

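View pics/w24c.png

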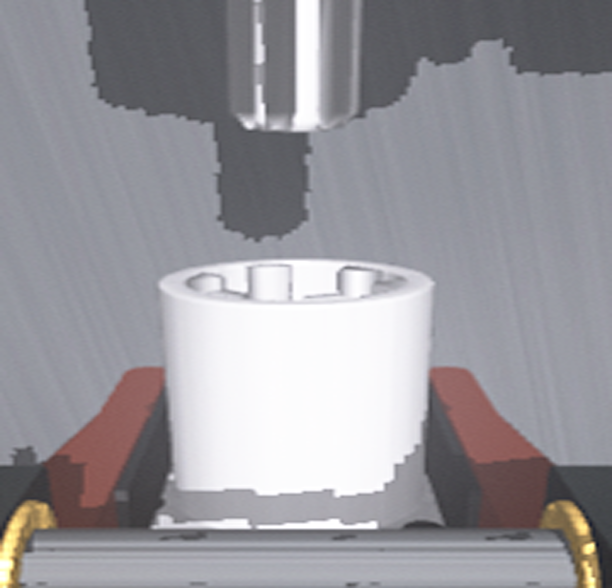

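Run:
```python
from pnp import *
np.set_printoptions(precision=1,suppress=True)
a=cv2.imread('pics/w24.png').astype(int); g=cv2.cvtColor(a.astype(np.uint8),cv2.COLOR_BGR2GRAY).astype(float)
cv2.imwrite('pics/w24e.png',cv2.resize(cv2.imread('pics/w24.png')[0:130,270:365],None,fx=6,fy=4.5,interpolation=2))
for r in range(30,122,6):
    row=g[r-1:r+2,280:355].mean(0); d=np.diff(row); 
    print('stub',r,280+np.argmax(d[:35])+.5,280+35+np.argmin(d[35:])+.5, 'max',d[:35].max(),d[35:].min())
for r in range(205,290,8):
    row=g[r-1:r+2,260:380].mean(0); d=np.diff(row); print('hub',r,260+np.argmax(d[:50])+.5,310+np.argmin(d[50:110])+.5)
KT=load('w24'); tip=np.array([562.6,156.7,101.5]); d3=np.array([-.174,-.985,0])
print('tip',proj(KT,tip),'seat',proj(KT,tip-62*d3),'top edge tip',proj(KT,tip+[0,0,15]))
```

```text
stub 30 293.5 340.5 max 38.0 -50.33333333333333
stub 36 304.5 323.5 max 22.33333333333333 -38.66666666666666
stub 42 304.5 323.5 max 65.33333333333334 -125.66666666666667
stub 48 304.5 323.5 max 67.0 -123.66666666666667
stub 54 304.5 323.5 max 68.33333333333331 -103.0
stub 60 304.5 323.5 max 50.66666666666666 -84.66666666666666
stub 66 304.5 323.5 max 35.333333333333314 -76.0
stub 72 304.5 323.5 max 64.66666666666666 -67.33333333333334
stub 78 304.5 323.5 max 68.0 -59.0
stub 84 304.5 323.5 max 66.33333333333334 -44.666666666666686
stub 90 304.5 323.5 max 47.0 -40.333333333333314
stub 96 304.5 323.5 max 29.333333333333314 -47.333333333333314
stub 102 304.5 323.5 max 69.0 -48.0
stub 108 304.5 323.5 max 67.0 -49.0
stub 114 304.5 323.5 max 54.0 -44.0
stub 120 301.5 322.5 max 68.00000000000001 -36.666666666666686
hub 205 277.5 356.5
hub 213 277.5 356.5
hub 221 278.5 355.5
hub 229 278.5 355.5
hub 237 278.5 355.5
hub 245 278.5 355.5
hub 253 279.5 355.5
hub 261 279.5 353.5
hub 269 280.5 353.5
hub 277 280.5 348.5
hub 285 279.5 345.5
tip [316.2 122.9] seat [315.9  37.3] top edge tip [316.  123.6]
```

View pics/w24e.png

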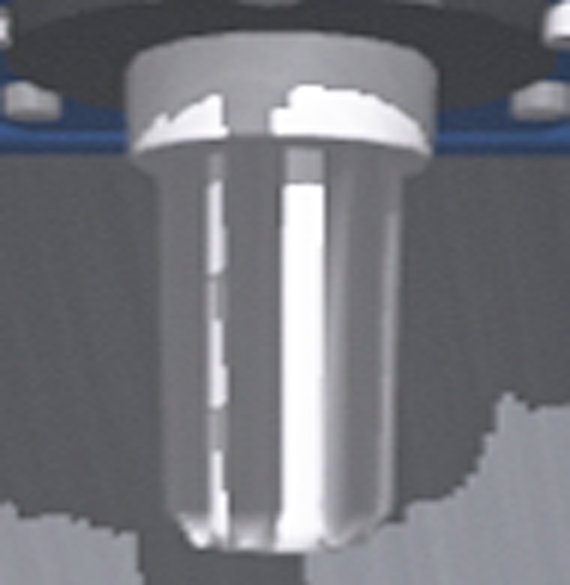

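play_rows --increments "0 0 -30 0 0 0 200;0 0 -65 0 0 0 200;0 0 -90 0 0 0 200;0 0 -100 0 0 0 200;0 0 -100 0 0 0 200;0 0 -100 0 0 0 200"

```text
clock: 26.1
tcp_pos: [550.9, 84.5, 53.3]
tool_rot: [-2.408, -2.013, -0.003]
ft_force: [-0.2, -0.4, -4.8]
finger_gap: 41.4
```

Run:
```python
from pnp import *
np.set_printoptions(precision=3,suppress=True)
snap('wrist','w25');snap('scene','s25')
o=ctrl.observe(); print(o['clock'],o['tcp_pos'],o['tool_rot'],o['ft_force'],o['moment'],o['finger_gap'],np.abs(o['joint_vel']).max())
a=cv2.imread('pics/w25.png'); cv2.imwrite('pics/w25c.png',cv2.resize(a[30:310,240:395],None,fx=4.5,fy=2.1,interpolation=2))
cv2.imwrite('pics/s25c.png',cv2.resize(cv2.imread('pics/s25.png')[150:260,350:490],None,fx=5,fy=5,interpolation=2))
```

```text
26.2 [551.672  84.745  54.127] [-2.408 -2.015 -0.005] [-0.598 -0.536 -4.634] [-0.053  0.081 -0.002] 41.476898510568866 0.003542142486563
```

View pics/w25c.png

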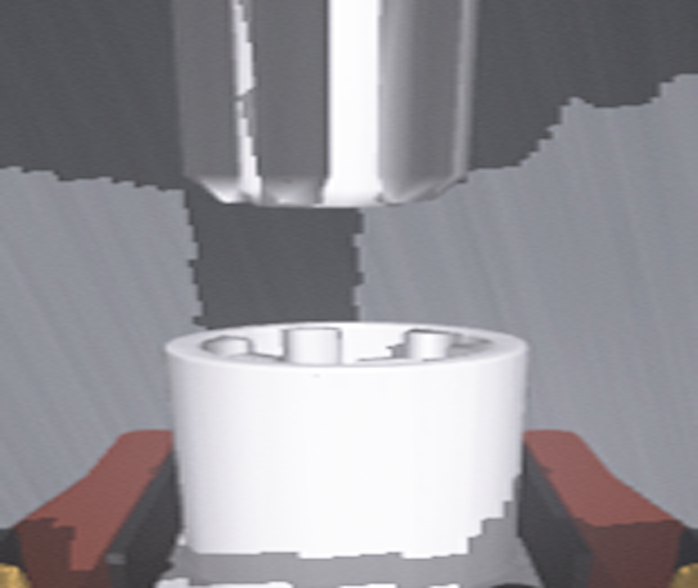

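View pics/s25c.png

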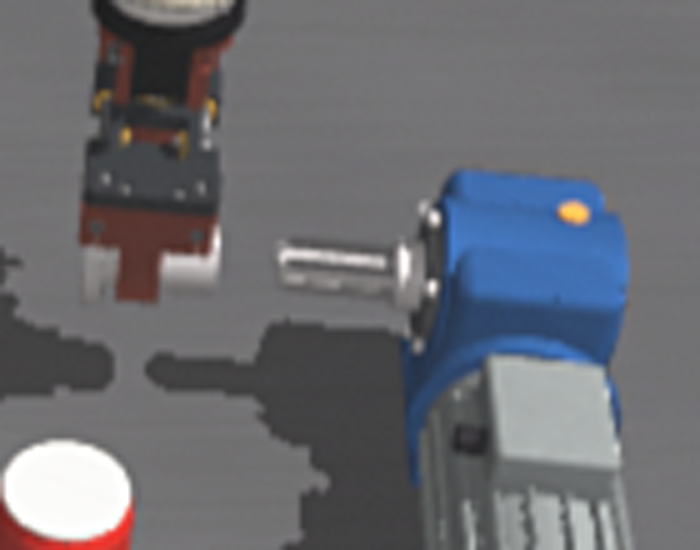

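Run:
```python
from pnp import *
np.set_printoptions(precision=2,suppress=True)
KT=load('w25'); m=az(80); e=az(-10); tcp=np.array([551.67,84.75,0])
obs_top=365/2.1+30; obs_bot=322/2.1+30; L=167/4.5+240; Rr=527/4.5+240; rowc=(348/2.1+30)
def f(q):
    s,z,l,pit=q; ax=m*np.cos(pit)+Z*np.sin(pit); up=-m*np.sin(pit)+Z*np.cos(pit)
    c=tcp+m*s+e*l+Z*z
    return [proj(KT,c+up*21)[1]-obs_top,proj(KT,c-up*21)[1]-obs_bot,proj(KT,c-e*21)[0]-L,proj(KT,c+e*21)[0]-Rr]
for pit in (None,0):
    r=least_squares(f if pit is None else (lambda q:f([*q,0])),[42,100,0,0][:4 if pit is None else 3]); print(r.x,r.fun)
tip=np.array([562.6,156.7,101.5]); print('tip rel',(tip-tcp)@m,(tip-tcp)@e, proj(KT,tip),proj(KT,tip+[0,0,9]),proj(KT,tip+9*e),'obs tip row',205/2.1+30)
```

```text
[ 40.48 100.91   0.46  -0.01] [ 0.  0.  0. -0.]
[ 40.43 100.55   0.46] [ 0.3  -0.39  0.09 -0.09]
tip rel 72.75489241112791 -1.7300376427121393 [312.36 129.15] [312.03 130.28] [330.68 129.07] obs tip row 127.61904761904762
```

Run:
```python
from pnp import *
np.set_printoptions(precision=2,suppress=True)
ims=[cv2.imread('pics/%s.png'%f)[170:240,265:370] for f in ('w23','w24','w25')]
cv2.imwrite('pics/mc.png',np.vstack([cv2.resize(i,None,fx=6,fy=2.8,interpolation=2) for i in ims]))
for f in ('w23','w24','w25'):
    g=cv2.cvtColor(cv2.imread('pics/%s.png'%f),cv2.COLOR_BGR2GRAY).astype(float)
    c=g[175:215,309:311].mean(1); c2=g[175:215,283:285].mean(1); c3=g[175:215,350:352].mean(1)
    print(f,c.astype(int),'\n',c2.astype(int),'\n',c3.astype(int))
```

```text
w23 [172 156 126 115 117 121 150 157 176 195 217 204 243 254 253 253 253 253
 254 242 180 184 185 186 185 186 187 179 179 201 255 255 255 255 255 255
 255 255 255 255] 
 [169 168 168 168 169 169 169 169 170 173 172 172 169 173 173 172 168 164
 159 152 153 163 172 179 190 226 252 254 253 253 253 253 253 253 253 253
 253 253 253 253] 
 [166 166 167 167 170 174 144 106 110 112 110 109 108 139 168 176 177 179
 180 176 172 171 175 180 186 196 199 196 194 194 193 194 194 193 193 193
 193 192 193 191]
w24 [154 152 153 156 155 156 156 153 185 237 231 206 241 250 249 249 248 248
 248 248 249 249 249 249 249 249 250 240 218 222 251 255 253 252 252 252
 252 252 252 252] 
 [150 151 151 153 152 152 153 153 154 154 154 155 155 176 200 209 212 210
 198 187 191 202 208 212 217 225 231 227 221 220 219 219 220 220 220 219
 219 219 221 220] 
 [156 155 155 156 155 155 156 156 157 155 156 155 155 183 208 210 204 205
 205 202 204 207 213 221 231 240 240 235 234 234 234 235 235 234 234 234
 234 234 234 235]
w25 [ 97  97  97  99  98  98  98  93 163 235 227 199 236 247 246 246 246 246
 246 246 246 246 246 246 247 246 248 242 222 216 249 254 253 243 243 251
 251 251 251 251] 
 [142 143 143 144 144 120  91  94  93 104 136 150 149 172 194 201 205 203
 192 182 183 195 202 204 209 221 227 222 215 213 213 213 212 214 212 212
 214 212 213 214] 
 [145 147 146 144 147 145 144 145 146 145 145 145 145 175 201 204 199 199
 198 196 197 199 206 216 226 236 236 231 229 230 230 230 230 230 229 230
 230 230 230 230]
```

View pics/mc.png

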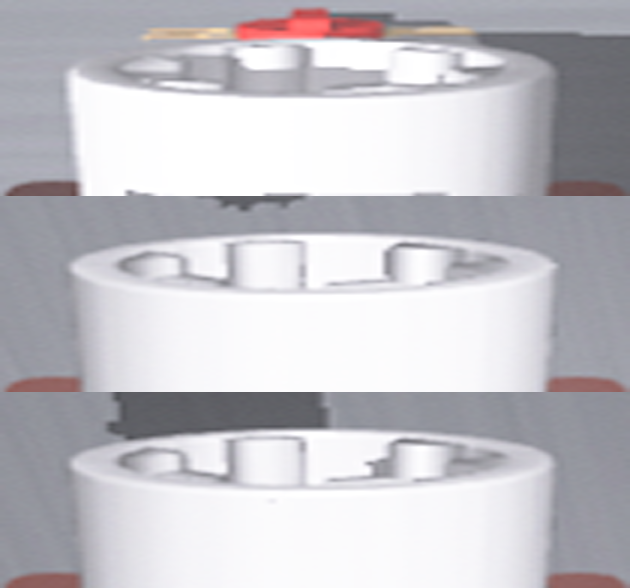

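play_rows --increments "-2.2 0.4 -1.5 0 0 0 200;-2.2 0.4 -1.5 0 0 0 200;-2.2 0.4 -1.5 0 0 0 200;-2.2 0.4 -1.5 0 0 0 200"

```text
clock: 26.6
tcp_pos: [549.6, 85.2, 52.9]
tool_rot: [-2.408, -2.015, -0.006]
ft_force: [-0.7, 0.1, -4.2]
finger_gap: 41.3
```

Run:
```python
from pnp import *
np.set_printoptions(precision=3,suppress=True)
snap('wrist','w26')
o=ctrl.observe(); print(o['clock'],o['tcp_pos'],o['tool_rot'],o['ft_force'],o['moment'],o['finger_gap'],np.abs(o['joint_vel']).max())
g=cv2.cvtColor(cv2.imread('pics/w26.png'),cv2.COLOR_BGR2GRAY).astype(float)
a=cv2.imread('pics/w26.png'); cv2.imwrite('pics/w26c.png',cv2.resize(a[20:220,260:375],None,fx=6,fy=3,interpolation=2))
for r in (40,60,80,100,110): print(r,g[r-2:r+3,270:290].mean(0).astype(int),g[r-2:r+3,335:355].mean(0).astype(int))
```

```text
26.65 [549.551  85.184  52.805] [-2.408 -2.015 -0.005] [-0.021 -0.364 -5.182] [-0.043  0.041 -0.006] 41.144223654825275 0.0024919505551576552
40 [ 85  85  85  86  85  86  86  87  85  85  84  90 104 108 108 109 108 107
 108 108] [127 118 112 112 109 109 108 108 109 110 114 131 145 131 111  85  87  87
  87  87]
60 [ 85  85  86  86  87  87  87  87  87  88  87  86  95 110 109 111 110 109
 107 110] [124 115 113 112 109 110 109 110 112 111 123 146 138 119  94  88  89  88
  88  88]
80 [ 86  85  85  85  86  87  86  88  87  88  89  88  92 103 111 111 112 111
 111 109] [121 115 114 110 110 111 112 113 113 116 134 147 128 106  89  90  89  89
  89  89]
100 [ 86  86  87  87  88  87  87  85  87  87  87  88  87  96 112 111 112 112
 111 111] [119 115 113 110 112 111 113 114 112 125 147 138 117  92  91  90  90  90
  89  89]
110 [ 85  86  86  87  87  88  88  88  88  87  86  87  88  92 107 111 112 113
 112 111] [117 114 113 111 111 113 114 114 117 133 149 132 116 105 107 113 120 119
 118 117]
```

View pics/w26c.png

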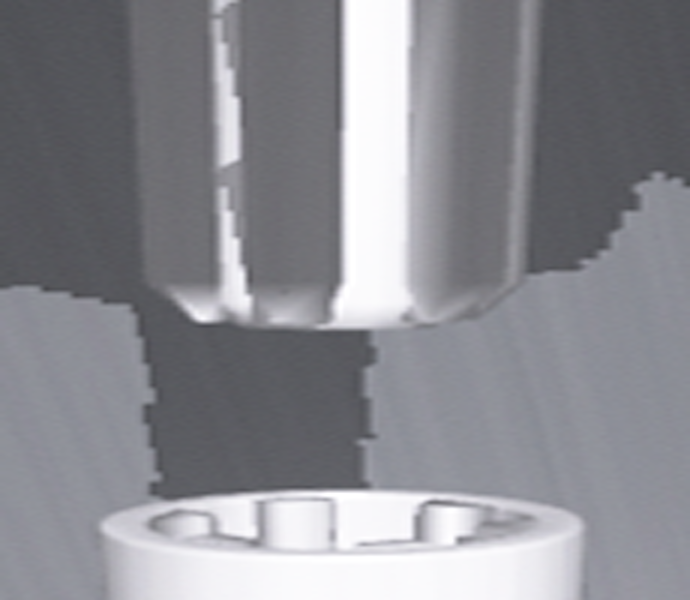

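play_rows --increments "-0.8 0.1 -0.3 0 0 0 200;1 10 -0.3 0 0 0 200;3 22 -0.3 0 0 0 200;3.5 24.5 -0.3 0 0 0 200;3.5 24.5 -0.3 0 0 0 200;3.5 24.5 -0.3 0 0 0 200"

```text
clock: 27.25
tcp_pos: [552.9, 109.9, 52.4]
tool_rot: [-2.407, -2.016, -0.005]
ft_force: [-0.2, -0.4, -4.6]
finger_gap: 41.3
```

Run:
```python
from pnp import *
np.set_printoptions(precision=3,suppress=True)
snap('wrist','w27');snap('scene','s27')
o=ctrl.observe(); print(o['clock'],o['tcp_pos'],o['tool_rot'],o['ft_force'],o['moment'],o['finger_gap'],np.abs(o['joint_vel']).max())
g=cv2.cvtColor(cv2.imread('pics/w27.png'),cv2.COLOR_BGR2GRAY).astype(float)
a=cv2.imread('pics/w27.png'); cv2.imwrite('pics/w27c.png',cv2.resize(a[80:220,260:375],None,fx=6,fy=4,interpolation=2))
for r in (60,80,100,120,140,150): print(r,g[r-2:r+3,270:290].mean(0).astype(int),g[r-2:r+3,335:355].mean(0).astype(int))
cv2.imwrite('pics/s27c.png',cv2.resize(cv2.imread('pics/s27.png')[180:240,360:450],None,fx=8,fy=8,interpolation=2))
```

```text
27.35 [552.894 109.585  52.423] [-2.408 -2.015 -0.005] [ 0.222 -0.032 -4.975] [-0.065  0.075 -0.009] 41.37513941481625 0.0026998426460106023
60 [ 96  97  96  96  97  97  97  96  96  95  95  97  97  99 103 113 121 122
 122 121] [144 145 146 136 128 128 126 126 122 121 122 124 124 128 136 137 127 101
 100  99]
80 [ 95  96  96  97  98  97  98  98  98  98  98  98  97  96  95 106 123 122
 123 122] [161 156 145 133 129 128 125 124 123 123 125 125 133 154 156 135 108  99
 101 101]
100 [ 97  97  96  95  96  97  97  98  99  99 100 100  99 100  99 102 116 123
 124 125] [162 152 141 131 130 127 125 125 125 125 126 129 146 164 143 118 101 103
 102 101]
120 [ 96  97  98  99  99  98  98  97  98  99  98 100 100 100 101 100 109 126
 125 126] [160 149 138 130 130 126 127 126 127 128 128 140 163 154 132 104 102 104
 103 103]
140 [ 99  99  99  98  99  99 100 101 102 101 100 100 101 101 102 102 105 119
 127 128] [157 146 135 132 129 127 128 128 130 130 135 154 163 141 117 112 112 112
 110 114]
150 [156 156 157 158 150 129 131 131 133 126 109 108 108 108 106 102 104 115
 128 129] [155 143 135 133 130 129 130 131 131 131 142 164 155 148 161 164 165 167
 165 164]
```

View pics/w27c.png

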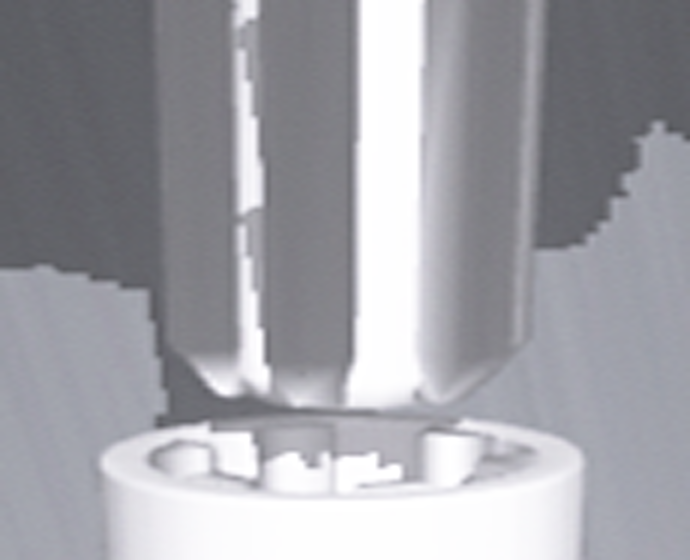

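View pics/s27c.png

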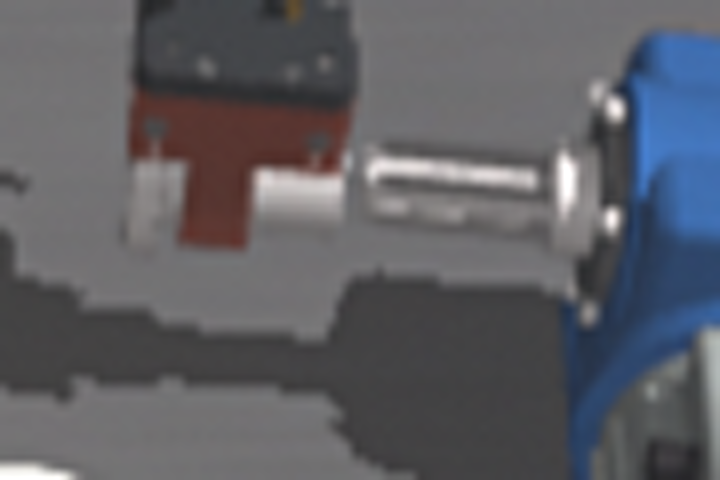

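Run:
```python
from pnp import *
np.set_printoptions(precision=1,suppress=True)
KT=load('s27'); m=az(80); e=az(-10)
tcp=np.array([552.9,109.6,0]); tip=np.array([562.6,156.7,0]); tip=tip
def sil(c,r):
    P=np.array([proj(KT,c+r*(np.cos(t)*e+np.sin(t)*Z)) for t in np.linspace(0,6.28,60)]); return (P[P[:,1].argmax()]-[360,180])*8,(P[P[:,1].argmin()]-[360,180])*8
for z in (98,100,102):
    print(z,'flange',sil(tcp+m*(-23.5)+Z*z,32),'mouth',sil(tcp+m*40.5+Z*z,21),'tipbody',sil(tip+m*8+Z*z,15),'collar',sil(tip+m*62+Z*z,19))
im=cv2.imread('pics/s27.png'); g=cv2.cvtColor(im,cv2.COLOR_BGR2GRAY)
for c in (377,394,397,400,408,415,422,429): print(c,g[190:220,c])
```

```text
98 flange (array([137.4, 251.9]), array([155.7,  65.7])) mouth (array([330.2, 238.4]), array([342.6, 115.4])) tipbody (array([378.6, 228.1]), array([387.5, 139.9])) collar (array([540.5, 255.7]), array([552. , 143.4]))
100 flange (array([137.9, 247.6]), array([156.3,  61.1])) mouth (array([331. , 234.1]), array([343.3, 110.8])) tipbody (array([379.4, 223.7]), array([388.3, 135.4])) collar (array([541.5, 251.3]), array([553. , 138.9]))
102 flange (array([138.4, 243.2]), array([156.8,  56.6])) mouth (array([331.7, 229.7]), array([344.1, 106.3])) tipbody (array([380.2, 219.3]), array([389.1, 130.9])) collar (array([542.5, 246.9]), array([554.1, 134.3]))
377 [ 46  58  63  61  60  63  62  59  58  74 125 147 142 136 134 134 132 130
 127 123 115 109 111 113 114 115 115 116  91  65]
394 [ 60  47  49  57  64  63  62  63  62  57  67 150 198 196 178 157 135 117
 108 109 113 113 113 114 114 116 114 114 114 116]
397 [ 64  50  48  55  60  63  63  64  62  58  62 123 186 200 180 161 140 121
 109 110 114 113 114 114 114 115 115 114 114 115]
400 [ 68  55  47  52  60  64  68  72  72  69  65  95 181 207 186 167 147 126
 110 106 110 114 113 114 114 116 116 115 116 118]
408 [111 112 111 111 112 113 112 101  93 139 222 190  96 106 129 156 135  95
 104 113 114 114 116 117  92  67  65  66  67  67]
415 [111 111 112 111 111 112 112 106  93  93 170 195 140  89 116 131 138 120
  94 107 115 113 114 116 117  93  67  65  66  66]
422 [112 111 112 112 113 113 113 110 102  87  99 200 196 111  93 120 120 114
 104 100 111 114 114 116 119  94  67  65  66  67]
429 [113 113 112 113 113 113 112 116 110 127 147 152 156 149 142 138 131 130
 125 119 116 109 111 117 118 117  94  65  61  63]
```

play_rows --increments "0.7 4 0 0 0 0 200;1.4 8 0 0 0 0 200;1.9 11 0 0 0 0 200;1.9 11 0 0 0 0 200"

```text
clock: 27.75
tcp_pos: [555.0, 121.1, 52.5]
tool_rot: [-2.408, -2.015, -0.006]
ft_force: [0.0, 0.6, -4.8]
finger_gap: 40.9
```

```bash
cat > st.py <<'E'
from pnp import *
import sys
np.set_printoptions(precision=3,suppress=True)
f=sys.argv[1]; snap('wrist',f)
o=ctrl.observe(); m=az(80); e=az(-10); t=o['tcp_pos']-[562.6,156.7,0]; F=o['ft_force']
print(o['clock'],o['tcp_pos'],'along',t@m+40.5,'lat',t@e,'F m,e,z',F@m,F@e,F[2],'M',o['moment']@m,o['moment']@e,o['moment'][2],o['finger_gap'],o['tool_rot'])
a=cv2.imread('pics/%s.png'%f); cv2.imwrite('pics/%sc.png'%f,cv2.resize(a[60:260,260:375],None,fx=6,fy=3,interpolation=2))
E
python3 st.py w28
```

```text
27.8 [554.87  120.827  52.429] along 3.82945478092644 lat -1.383306396538097 F m,e,z -0.3705807267271005 0.126671736300505 -5.173705854330783 M 0.1105900255626667 -0.07939041680784541 0.06099129140724669 41.21225008884053 [-2.408 -2.015 -0.005]
```

View pics/w28c.png

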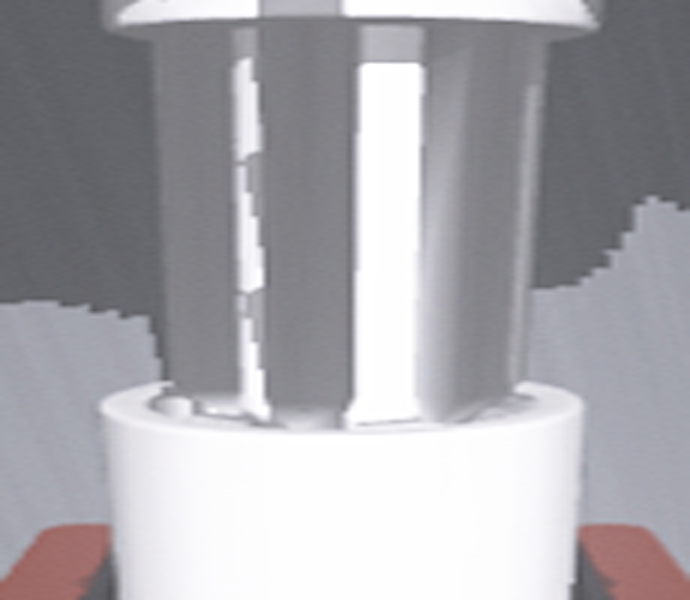

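play_rows --increments "0.5 3 0 0 0 0 200;1 5.5 0 0 0 0 200;1 6 0 0 0 0 200;1 6 0 0 0 0 200"

```text
clock: 28.2
tcp_pos: [555.9, 126.9, 52.4]
tool_rot: [-2.407, -2.016, -0.005]
ft_force: [-1.3, 0.4, -4.9]
finger_gap: 41.1
```

```bash
python3 st.py w29
```

```text
28.25 [555.802 126.868  52.417] along 9.940897522450939 lat -1.5140857346255798 F m,e,z -0.5087197169097432 -0.5896802401813684 -6.193582586745636 M 0.0385413858824258 -0.09172218495767429 -0.030388024751186956 41.27098013169722 [-2.407 -2.016 -0.005]
```

View pics/w29c.png

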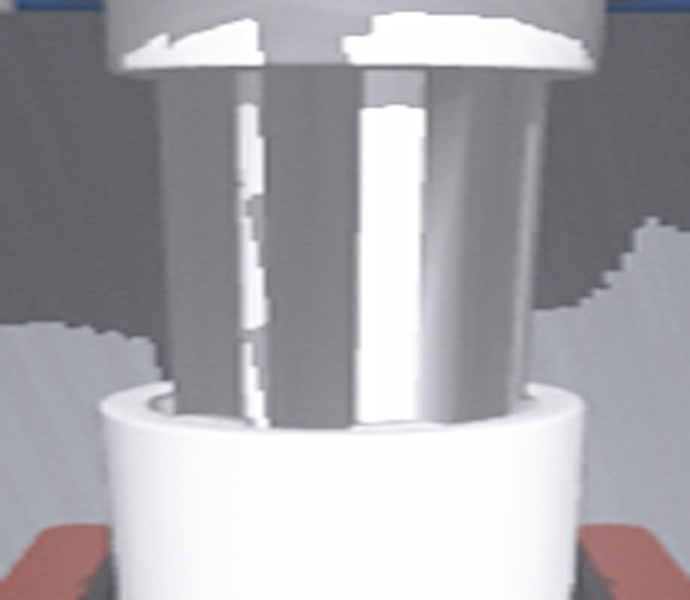

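play_rows --increments "0.5 3 0 0 0 0 200;1 6 0 0 0 0 200;1.5 9 0 0 0 0 200;1.8 10 0 0 0 0 200;1.8 10 0 0 0 0 200"

```text
clock: 28.75
tcp_pos: [557.7, 137.1, 52.4]
tool_rot: [-2.407, -2.016, -0.005]
ft_force: [1.5, 0.3, -4.7]
finger_gap: 41.1
```

```bash
python3 st.py w30
```

```text
28.8 [557.632 136.999  52.401] along 20.235498275838804 lat -1.4717401966864634 F m,e,z 0.05195177327866628 0.10253752008451524 -5.565534598153449 M 0.02446800618790363 -0.07153496086415828 -0.031638486757811425 40.92330808649484 [-2.407 -2.016 -0.005]
```

play_rows --increments "0.7 4 0 0 0 0 200;1.4 8 0 0 0 0 200;2.1 12 0 0 0 0 200;2.8 16 0 0 0 0 200;3.1 17.5 0 0 0 0 200;3.1 17.5 0 0 0 0 200"

```text
clock: 29.4
tcp_pos: [560.8, 154.8, 52.4]
tool_rot: [-2.407, -2.017, -0.005]
ft_force: [-0.1, 0.2, -4.4]
finger_gap: 41.3
```

```bash
python3 st.py w31
```

```text
29.45 [560.779 154.665  52.387] along 38.17998909871409 lat -1.4398003353925006 F m,e,z -0.6850579242933882 -0.28496718251263153 -4.880261033823566 M 0.0034711610426016244 0.005641519641755029 -0.018826992137947675 41.04015958310765 [-2.407 -2.017 -0.005]
```

View pics/w31.png

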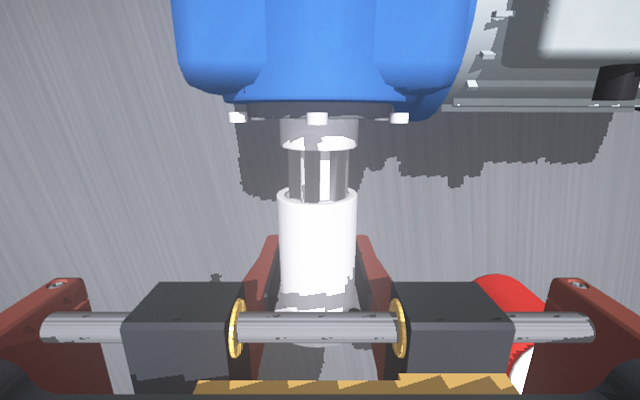

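play_rows --increments "0.7 4 0 0 0 0 200;1.4 8 0 0 0 0 200;2.1 12 0 0 0 0 200;2.8 16 0 0 0 0 200;3.1 18 0 0 0 0 200;3.1 18 0 0 0 0 200"

```text
clock: 30.05
tcp_pos: [564.2, 173.2, 52.4]
tool_rot: [-2.406, -2.017, -0.006]
ft_force: [0.3, 0.7, -5.2]
finger_gap: 41.2
```

```bash
python3 st.py w32
```

```text
30.1 [564.157 173.008  52.446] along 56.83066188063299 lat -1.2988509210020054 F m,e,z 0.4273753400563048 1.6275773047894488 -5.257145217278422 M -0.10731948104755658 0.03089375473619134 -0.01548612191223652 41.170206194288824 [-2.407 -2.017 -0.006]
```

View pics/w32c.png

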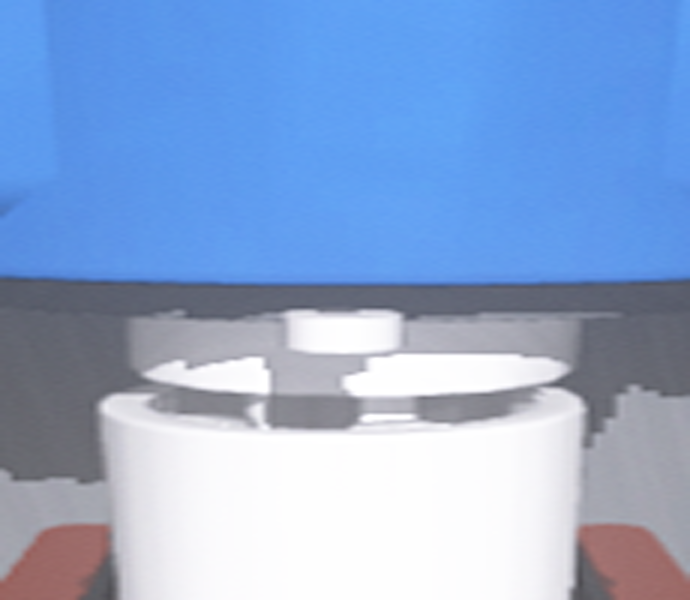

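play_rows --increments "0.3 2 0 0 0 0 200;0.7 4 0 0 0 0 200;0.9 5 0 0 0 0 200;1 6 0 0 0 0 200;1 6 0 0 0 0 200"

```text
clock: 30.6
tcp_pos: [565.0, 177.8, 52.5]
tool_rot: [-2.407, -2.018, -0.003]
ft_force: [0.0, -5.5, -3.9]
finger_gap: 41.3
```

```bash
python3 st.py w33
```

```text
30.65 [564.974 177.771  52.479] along 61.6635919136609 lat -1.3211318408947474 F m,e,z -4.89116580851138 1.3245209994704599 -3.4231262454800855 M -0.2006683294311275 -0.9174994806559547 -0.1416480585899189 40.906987820273585 [-2.407 -2.018 -0.003]
```

View pics/w33c.png

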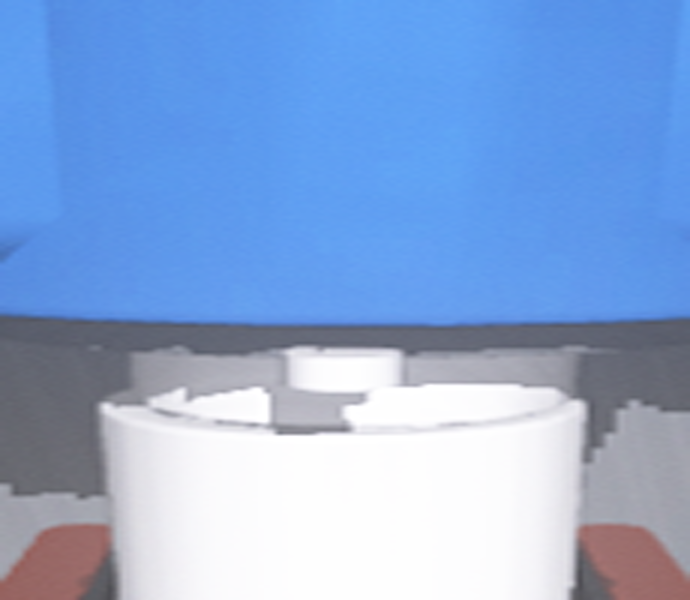

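play_rows --increments "0.4 2 0 0 0 0 200;0.5 3 0 0 0 0 200;0.5 3 0 0 0 0 200"

```text
clock: 30.95
tcp_pos: [564.9, 177.7, 52.6]
tool_rot: [2.405, 2.018, -0.003]
ft_force: [-0.8, -12.5, -1.4]
finger_gap: 41.2
```

```bash
python3 st.py w34
```

```text
31.0 [564.914 177.697  52.556] along 61.57954264653357 lat -1.3673177759702595 F m,e,z -12.261835210689528 1.4059748008065585 -1.699995879031873 M -0.2999727975395794 -2.0109552978796317 -0.20289024498730948 41.24708701156851 [ 2.405  2.018 -0.003]
```

View pics/w34c.png

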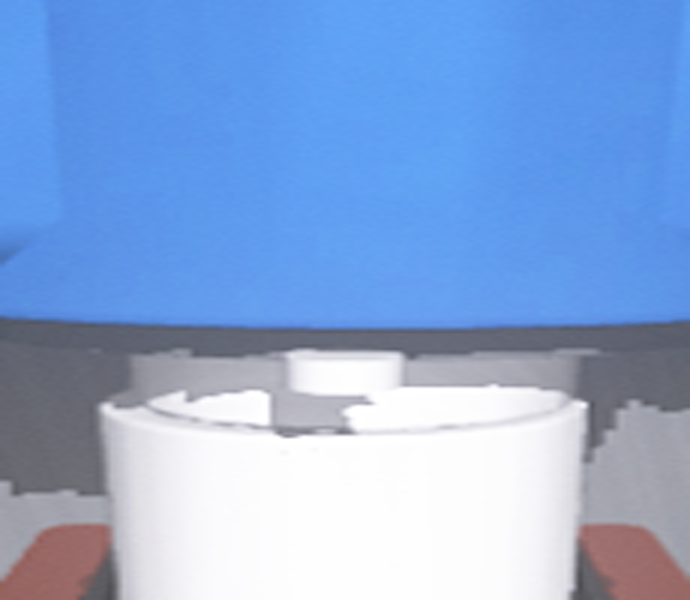

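play_rows --increments "0 0 0 0 0 0 200;0 0 0 0 0 0 150;0 0 0 0 0 0 100;0 0 0 0 0 0 50;0 0 0 0 0 0 0;0 0 0 0 0 0 0;0 0 0 0 0 0 0;0 0 0 0 0 0 0"

```text
clock: 31.8
tcp_pos: [565.0, 177.8, 52.6]
tool_rot: [2.405, 2.018, -0.002]
ft_force: [0.9, 0.3, 0.7]
finger_gap: 85.1
```

```bash
python3 st.py w35
```

```text
31.85 [564.909 177.765  52.619] along 61.64565275752261 lat -1.38347198580675 F m,e,z -0.22357776809836738 0.4732113068770484 0.2659222216851537 M 0.01806911649080098 -0.05554763662206951 0.03591105718890201 87.18498002930362 [ 2.405  2.018 -0.003]
```

View pics/w35.png

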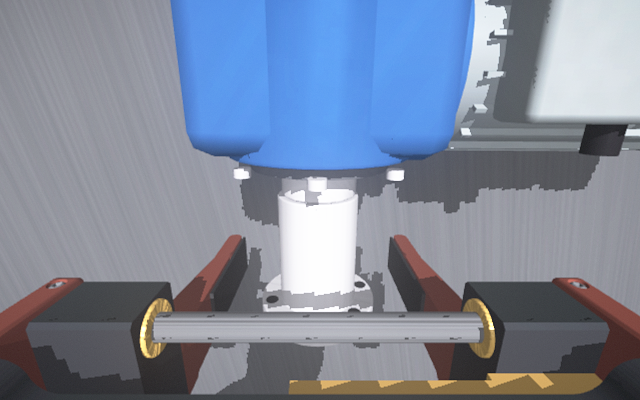

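Released; the hub stays seated. Retreat upwards, then away from the gearbox.

play_rows --increments "0 0 25 0 0 0 0;0 0 60 0 0 0 0;0 0 100 0 0 0 0;0 0 140 0 0 0 0;0 -30 170 0 0 0 0;-10 -70 180 0 0 0 0;-20 -110 180 0 0 0 0;-20 -120 180 0 0 0 0;-20 -120 180 0 0 0 0;-20 -120 180 0 0 0 0"

```text
clock: 32.85
tcp_pos: [545.1, 58.4, 232.4]
tool_rot: [2.406, 2.017, -0.002]
ft_force: [-0.1, 0.3, 0.4]
finger_gap: 87.8
```

Run:
```python
from pnp import *
np.set_printoptions(precision=2,suppress=True)
snap('wrist','w36');snap('scene','s36');snap('top','t36')
o=ctrl.observe(); print(o['clock'],o['tcp_pos'],o['ft_force'],o['finger_gap'])
KT=load('w36'); tip=np.array([562.6,156.7,101.5]); m=az(80); seat=tip+62*m
for n,P in dict(tip=tip,mouth_top=seat+[0,0,21],flange_outer_top=seat-70*m+[0,0,32],flange_inner_top=seat-60*m+[0,0,32]).items(): print(n,proj(KT,P))
a=cv2.imread('pics/w36.png'); cv2.imwrite('pics/w36c.png',cv2.resize(a[20:180,240:400],None,fx=4.5,fy=3.7,interpolation=2))
cv2.imwrite('pics/s36c.png',cv2.resize(cv2.imread('pics/s36.png')[160:240,370:490],None,fx=6,fy=6,interpolation=2))
```

```text
33.0 [545.04  59.03 232.26] [-0.15 -0.72 -0.36] 87.92110302757536
tip [316.33  92.02]
mouth_top [316.1   18.12]
flange_outer_top [316.26  99.16]
flange_inner_top [316.23  87.84]
```

View pics/w36c.png

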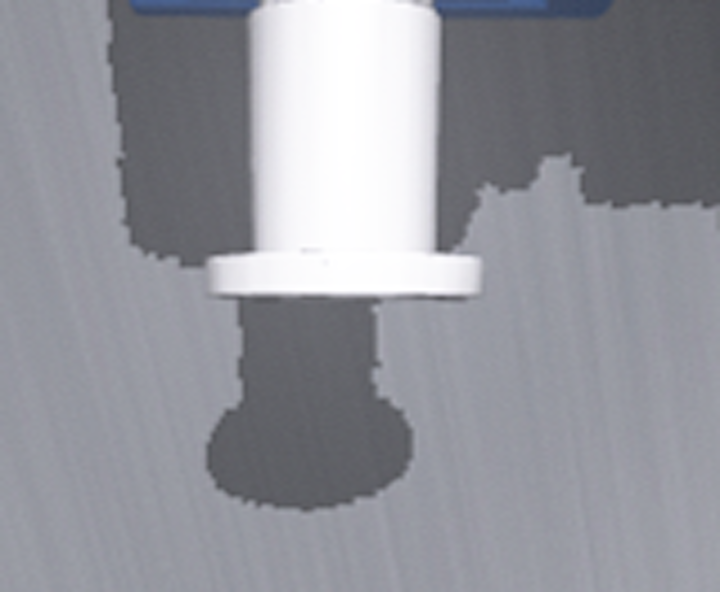

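View pics/s36c.png

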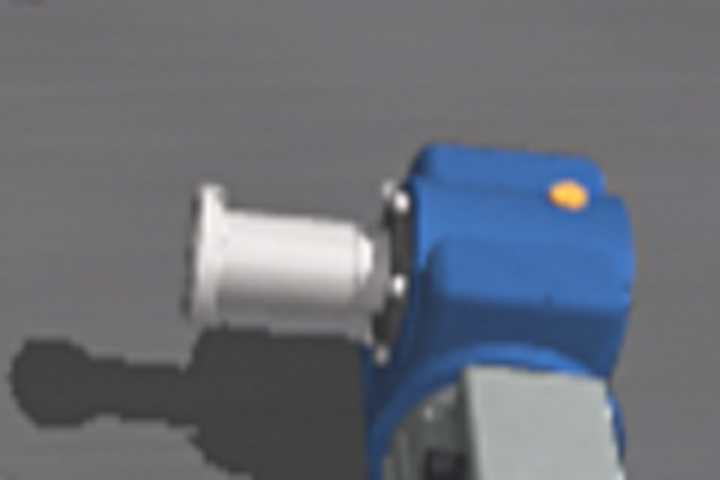

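View pics/s36.png

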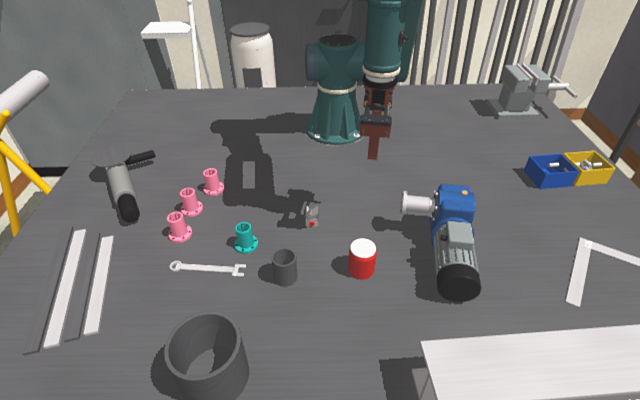

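Run:
```python
from h import *
print(order.hand_in()); print(ctrl.observe()['clock'])
```

```text
the job is handed in; nothing more can be done
None
the job is handed in; nothing more can be done
```

I laid the grey drive flange in the V-block and let go. I took a fresh hold from above, lined its splines up with the stub and slid it on, flange outwards, until it stopped at the shoulder. I then let go, backed the arm clear and handed in at about 33 s.

**Seating:**
- The flange stopped firmly at 61.6 mm of the 62 mm travel and did not move further under a 12 N push.
- After letting go, the flange's rim was within about 1 px of where it should be when fully home, and the mouth was against the collar.
- The robot is touching nothing, and the pipe offcut, tin and spanner look unmoved in the last scene picture.

**What disagreed or went wrong:**
- **Finger reach:** the real fingertips sit about 33 mm short of the stated TCP. Because of this, the first hold was near the mouth and the flange sagged about 13° before it settled level in the V-block. My first regrasp also closed on nothing above the barrel. I found the cause from two views and regrasped lower.
- **Heights:** the cameras read about 1.4 mm higher than the text, so I used the robot's own heights for the fit. One coarse scene-camera estimate had the mouth a few mm high, but the insertion met almost no force.

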